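# Push resin-set finds out of their holders

## Robot

A 6-joint arm with a two-finger parallel gripper is mounted at the origin on the work surface. World frame = base frame: x ahead of the robot, y to its left, z up, the work surface at z = 0. Lengths are in m, angles in rad, forces in N, time in s.
With the tool pointing down it reaches from about 0.375 to 0.975 m from the base axis. Payload 3.8 kg.
Tool frame: the origin (TCP) lies midway between the tips of the shut fingers; the grasp point (between the pads) lies 19 mm behind it; z points along the fingers, y is the line along which they close (so a half turn about z gives the same grasp; the last joint's range is limited). The gripper opens to 85 mm and grips with 20 to 120 N. Pads are 22 mm wide; open, the fingers measure 114 mm over their backs; the gripper's body (76 mm by 85 mm) begins 54 mm behind the grasp point. The pads swing forward as they close: fully open they stand 13 mm farther back than shut.
Start: joints at [1.152, 0.264, 1.604, -0, 1.274, -0.037], TCP at [0.251, 0.626, 0.231] pointing down, gripper open.
Joint ranges: [-2.63, 2.63], [-0.94, 2.18], [0.31, 2.57], [-1.31, 4.45], [0, 2.66], [-2.55, 2.55]. Speed limits (rad/s): [2.57, 2.57, 3.14, 3.14, 3.14, 3.14].

## Interface

Orientations are given as a unit quaternion [w, x, y, z].
In Python, from plant import r, eyes gives the robot as it stands. The module is installed in compiled form; this text tells all that it offers.
- The arm moves only by the tool step_arm, never from a script. Its arguments are lists of equal length, an entry for each row: "claw": the closure in counts, from 0 (fully open) to 255 (shut); "translation": the shift along the tool's x, y, z in mm, a list of three; "dr": the turn, a rotation vector about the tool's x, y, z in rad, a list of three. In form: {"claw": [claw, ...], "translation": [[tx, ty, tz], ...], "dr": [[wx, wy, wz], ...]}. A call has 1 to 5 rows; each row is the pose to reach, as a shift and turn from the pose commanded when the call began, along the tool's axes at that moment; what a row does not reach only later rows make up. A row lasts 1/10 s, in which the tool goes at most 50 mm and 8.59 degrees, less where a joint would pass 70% of its speed; a pose out of reach is approached as far as the arm can. A call with a gripper value outside its range is refused whole. The fingers move at their own pace and stop on an object; "grip_force" is the grip in N (left out, the last holds). Time passes only in rows, so rows that repeat a pose let the fingers close. It gives the time, the measured TCP pose, the force, the opening and the grip force at its end, in the units of the state.
- r.get_obs(): the state, without advancing time (a new reading comes with each control period).
- eyes.snapshot(name): name is "scene" or "top" or "wrist"; returns (picture, depth): 480x640x3 uint8, red, green, blue; 480x640 float32, m along the optical axis (not along the pixel's ray), 0 where there is no reading.
- eyes.camera_params(name): a dict with "mtx" (3x3 intrinsics, pixels), "rvec" (rotation vector, rad) and "tvec" (3), from world to camera coordinates, as OpenCV has them. Camera axes: x right, y down, z forward; pixel columns grow to the right and rows downward; lengths in m; the calibration is good to about 2 mm. A picture is of the moment at which its call begins: read the wrist's pose just before it. camera_params takes no time and is no camera call; for the wrist camera it gives the pose at the moment of the call.
- r.hand_in(): hands the job in; it is judged then, once.
The state is a dict: "clock": time; "q": joint angles; "qvel": joint speeds; "tau": joint torques, N m; "tcp_pos": TCP position; "eef_rot": TCP orientation; "force": force on the tool from outside, world axes, zero at the start; "ft_torque": the same for the moment, N m; "width": opening from 0.0 (shut) to 1.0 (fully open); "gripper_force": force on a finger pad.
Only numpy, scipy, OpenCV 4.12 (cv2) and the standard library are available. Lean on these libraries where they do the work, as an engineer would, in place of code of your own. Each camera call takes 0.05 s, during which the arm holds its last target. There are 200 camera calls.

## Task

First set the upturned beaker, which covers the push-out post, and the brush, which lies across the specimen tray, aside on the black rubber mat. Then for every holder that has a resin block in it: lower the holder over the post until it sits flat on the stand, so that the post pokes the block up from below through the access hole, lift the block out and lay it flat, right side up, in the tray, and put the empty holder back upright and flat on the grey felt mat. Never turn a holder over to tip its block out, and do not disturb the other things on the bench.

Things in the scene. Friction and masses are not known exactly. Their poses are not given: they have to be found in the camera images.
- holder1: Grey plastic holder, a rectangular block 96 (its x) x 62 (its y) x 41 mm high, 160 g. In its top is a 67 x 47 mm recess, 33 mm deep, whose 8 mm floor has a central 36 x 36 mm access hole right through (side walls 7.5 mm, end walls 14.5 mm). All three holders are alike and always present, standing on the felt mat at the start; one may be empty. Origin: centre of its underside, z up.
- holder2: Grey plastic holder, a rectangular block 96 (its x) x 62 (its y) x 41 mm high, 160 g. In its top is a 67 x 47 mm recess, 33 mm deep, whose 8 mm floor has a central 36 x 36 mm access hole right through (side walls 7.5 mm, end walls 14.5 mm). All three holders are alike and always present, standing on the felt mat at the start; one may be empty. Origin: centre of its underside, z up.
- holder3: Grey plastic holder, a rectangular block 96 (its x) x 62 (its y) x 41 mm high, 160 g. In its top is a 67 x 47 mm recess, 33 mm deep, whose 8 mm floor has a central 36 x 36 mm access hole right through (side walls 7.5 mm, end walls 14.5 mm). All three holders are alike and always present, standing on the felt mat at the start; one may be empty. Origin: centre of its underside, z up.
- block1: Amber resin block 64 (its x) x 44 (its y) x 30 mm high, 110 g, with a bronze find showing in its top face. It starts in holder1 with about 1.5 mm of play all round and its top 3 mm below the holder's rim, so it cannot be gripped there. May be absent (that holder is then empty). Origin: centre of its underside, z up.
- block2: Amber resin block 64 (its x) x 44 (its y) x 30 mm high, 110 g, with a bronze find showing in its top face. It starts in holder2 with about 1.5 mm of play all round and its top 3 mm below the holder's rim, so it cannot be gripped there. May be absent (that holder is then empty). Origin: centre of its underside, z up.
- block3: Amber resin block 64 (its x) x 44 (its y) x 30 mm high, 110 g, with a bronze find showing in its top face. It starts in holder3 with about 1.5 mm of play all round and its top 3 mm below the holder's rim, so it cannot be gripped there. May be absent (that holder is then empty). Origin: centre of its underside, z up.
- stand: Push-out stand, fixed: steel base plate 150 (x) x 110 (y) x 10 mm; on it an aluminium bed 104 (x) x 54 (y) mm whose top is 24 mm above the bench; in the bed's middle an upright steel post, 22 mm in diameter, rising 32 mm above the bed. A holder goes on with its long side along the bed's, roughly. Origin: on the bench, centre of the base; z up.
- post_top (a point): Centre of the post's flat top, 56 mm above the bench. A loaded holder lowered over the post until it rests flat on the bed has its block pushed up (only the block's weight resists) until the block stands 21 mm proud of the rim; it stays up, resting on the post, still 9 mm deep in the recess.
- tray: Aluminium specimen tray, fixed, 210 (its x) x 150 (its y) mm outside and 20 mm high, walls and floor 5 mm thick, open on top. Origin: centre of its underside, on the bench. It takes three blocks side by side across it.
- felt_mat: Grey felt mat, fixed, 190 (x) x 430 (y) x 4 mm, on which the holders stand. Origin: centre of its underside, on the bench.
- rubber_mat: Black rubber mat, fixed, 100 (x) x 280 (y) x 4 mm, for things set aside. Origin: centre of its underside, on the bench.
- beaker: Small steel beaker, 52 mm in diameter, 80 mm high, 3 mm wall, 90 g, upside down over the stand's post with its mouth down on the bed. Origin: centre of its mouth rim (lowest point as it stands), z up as it stands upside down.
- brush: Flat brush, 190 mm long and 12 mm thick, 50 g, lying across the tray on its two long walls. Wooden handle 20 mm wide from x = -91 to +29 mm, steel ferrule 30 mm wide from +29 to +59 mm, bristles to +99 mm. Origin: underside, below the balance point (within 5 mm), x towards the bristles.
- jar: Bystander: small amber jar, 54 mm diameter, 70 mm high. Origin at the centre of its foot.
- tweezers: Bystander: orange tweezers, 120 mm long, lying flat. Origin at their middle.
There are look-alikes about, which are no part of the job. What is shaped like the block2 but yellow is not meant.

How it is judged:
On the way, in this order (a step that is already met when the one before it is completed fails the run):
1. The beaker and the brush have both been put on the rubber mat (x of beaker in the frame of rubber_mat between -0.055 and 0.055 m and y of beaker in the frame of rubber_mat between -0.145 and 0.145 m and z of beaker in the frame of rubber_mat between -0.005 and 0.11 m and linear speed of each of beaker, brush below 0.02 m/s and x of brush in the frame of rubber_mat between -0.055 and 0.055 m and y of brush in the frame of rubber_mat between -0.145 and 0.145 m and z of brush in the frame of rubber_mat between -0.005 and 0.05 m), for 0.2 s.
2. A loaded holder sits down on the stand over the post, and the post holds its block up out of the recess (((horizontal distance between holder1 and post_top below 0.012 m and z of holder1 in the frame of stand between 0.015 and 0.028 m and z of block1 in the frame of holder1 between 0.02 and 0.04 m and horizontal distance between block1 and holder1 below 0.008 m) or (horizontal distance between holder2 and post_top below 0.012 m and z of holder2 in the frame of stand between 0.015 and 0.028 m and z of block2 in the frame of holder2 between 0.02 and 0.04 m and horizontal distance between block2 and holder2 below 0.008 m) or (horizontal distance between holder3 and post_top below 0.012 m and z of holder3 in the frame of stand between 0.015 and 0.028 m and z of block3 in the frame of holder3 between 0.02 and 0.04 m and horizontal distance between block3 and holder3 below 0.008 m))), for 0.2 s.
At the end, for the whole second after the job is handed in: Every block lies flat (within 0.12 rad), right side up, on the floor of the tray; all three holders stand flat and upright (within 0.12 rad) on the felt mat with their centres within its outline; the beaker and the brush are on the rubber mat, their origins within 5 mm of its outline; all at rest (all of step 1 and x of holder1 in the frame of felt_mat between -0.095 and 0.095 m and y of holder1 in the frame of felt_mat between -0.215 and 0.215 m and z of holder1 in the frame of felt_mat between -0.002 and 0.01 m and linear speed of each of holder1, block1, holder2, block2, holder3, block3 below 0.02 m/s and angle between each of holder1, block1, holder2, block2, holder3, block3's own z axis and vertical below 0.12 rad and x of block1 in the frame of tray between -0.1 and 0.1 m and y of block1 in the frame of tray between -0.07 and 0.07 m and z of block1 in the frame of tray between 0 and 0.01 m and x of holder2 in the frame of felt_mat between -0.095 and 0.095 m and y of holder2 in the frame of felt_mat between -0.215 and 0.215 m and z of holder2 in the frame of felt_mat between -0.002 and 0.01 m and x of block2 in the frame of tray between -0.1 and 0.1 m and y of block2 in the frame of tray between -0.07 and 0.07 m and z of block2 in the frame of tray between 0 and 0.01 m and x of holder3 in the frame of felt_mat between -0.095 and 0.095 m and y of holder3 in the frame of felt_mat between -0.215 and 0.215 m and z of holder3 in the frame of felt_mat between -0.002 and 0.01 m and x of block3 in the frame of tray between -0.1 and 0.1 m and y of block3 in the frame of tray between -0.07 and 0.07 m and z of block3 in the frame of tray between 0 and 0.01 m); the robot touches nothing.
It fails at once if A holder or a block is tipped over on its side or turned over (angle between any of holder1, holder2, holder3, block1, block2, block3's own z axis and vertical above 1.2 rad).
It fails at once if A bystander is moved more than 3 cm or knocked over (distance of any of jar, tweezers from where it was at the start of the episode above 0.03 m or angle between any of jar, tweezers's own z axis and vertical above 0.5 rad).
Of block1, block2, block3 only 2 to 3 are there at a start; the rules pass over those that are not, and their reading is None.
At some moment in a run one of brush, holder1, holder2, holder3 may be knocked a few centimetres aside while the robot is not near it.
It also fails if it takes over 210 s, if anything falls off the work surface, if the arm or the gripper's body presses on something with over 40 N, if the wrist force passes 120 N, or if a joint passes its speed limit or range.

## Working session

There is one attempt and no reset: what is moved stays moved. The work goes in short steps, Python scripts to look and compute and a tool call to move; the robot and the scene stay as the last step left them, time stands still between calls to the robot, and variables do not carry over. Pictures are saved under pics/ and viewed, at most 14 in all, crops included, and the job is handed in when it is done.

Besides the shell and the picture viewer there is one more tool, called after ">>>" as a command line: name --argument value ..., lists and objects as JSON in quotes. step_arm: Moves the arm, as the interface text tells. Its arguments: {"type":"object","properties":{"claw":{"type":"array"},"translation":{"type":"array"},"dr":{"type":"array"},"grip_force":{"type":"number"}},"required":["claw","translation","dr"]}

```bash
mkdir -p pics; cat > h.py <<'E'
import numpy as np, cv2
from plant import r, eyes
def snap(n,save=None):
    p=eyes.camera_params(n); im,d=eyes.snapshot(n)
    if save: cv2.imwrite('pics/'+save,im[:,:,::-1])
    return im,d,p
def world(d,p):
    K=np.array(p['mtx']);R=cv2.Rodrigues(np.array(p['rvec'],float))[0];t=np.array(p['tvec'],float).ravel()
    v,u=np.mgrid[:d.shape[0],:d.shape[1]]
    c=np.stack([(u-K[0,2])/K[0,0]*d,(v-K[1,2])/K[1,1]*d,d],-1)
    w=(c-t)@R; w[d<=0]=np.nan
    return w
def st():
    o=r.get_obs(); print({k:np.round(o[k],3).tolist() for k in('clock','q','tcp_pos','eef_rot','force','width')})
E
python3 - <<'E'
from h import *
st()
im,d,p=snap('top','top1.png'); np.savez('top1.npz',im=im,w=world(d,p))
print(p)
im,d,p=snap('scene','scene1.png'); np.savez('scene1.npz',im=im,w=world(d,p))
E
```

```text
{'clock': 0.0, 'q': [1.152, 0.265, 1.605, 0.0, 1.274, -0.037], 'tcp_pos': [0.251, 0.626, 0.23], 'eef_rot': [-0.0, 0.19, 0.982, -0.001], 'force': [-0.23, 0.023, -1.123], 'width': 0.995}
{'mtx': array([[552.87050635,   0.        , 316.75513561],
       [  0.        , 552.87050635, 243.06459081],
       [  0.        ,   0.        ,   1.        ]]), 'rvec': array([ 2.14755233, -2.09642944,  0.1714698 ]), 'tvec': array([-0.03835142,  0.48150638,  0.98350917])}
```

View pics/top1.png

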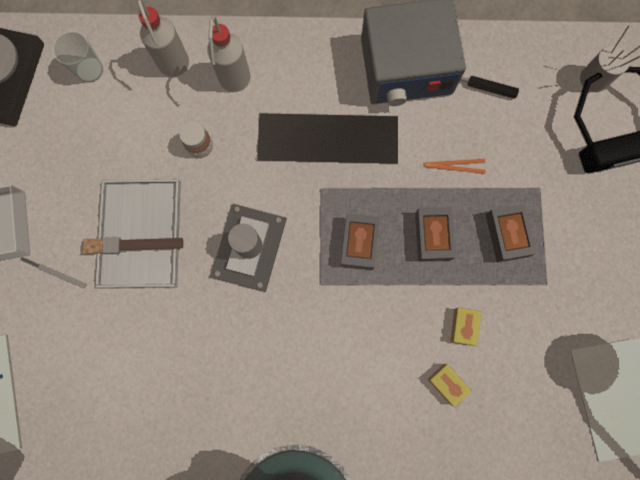

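View pics/scene1.png

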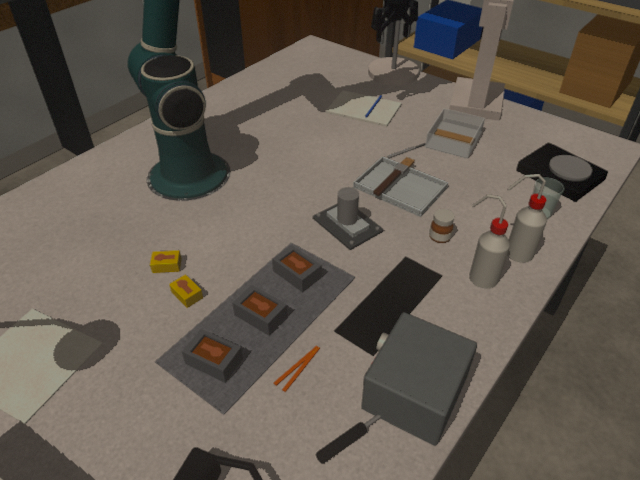

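The top view shows three holders on the felt mat at (360,241), (436,232) and (513,232), all with amber blocks. The yellow look-alikes are at (467,327) and (450,385), lying off the mat. The beaker is on the stand at (244,240), the brush lies across the tray at (132,245), and the rubber mat is at (328,138). The jar is at (195,138) and the tweezers at (455,165).

```bash
cat >> h.py <<'E'
def rect(w,box,z0,z1,extra=None):
    "minAreaRect (mm, deg of long side) of points in pixel box with height z0..z1"
    u0,v0,u1,v1=box; q=w[v0:v1,u0:u1]; m=(q[...,2]>z0)&(q[...,2]<z1)
    if extra is not None: m&=extra[v0:v1,u0:u1]
    mm=cv2.morphologyEx(m.astype(np.uint8),cv2.MORPH_OPEN,np.ones((3,3)))
    n,l,s,_=cv2.connectedComponentsWithStats(mm); k=1+np.argmax(s[1:,4]); q=q[l==k]
    (c,sz,_)=rr=cv2.minAreaRect((q[:,:2]*1000).astype(np.float32))
    b=cv2.boxPoints(rr); e=[b[1]-b[0],b[2]-b[1]]; L=max(e,key=np.linalg.norm)
    a=np.degrees(np.arctan2(L[1],L[0]))%180
    return dict(c=np.round(c,1).tolist(),long=round(float(max(sz)),1),short=round(float(min(sz)),1),ang=round(float(a),1),z=round(float(np.median(q[:,2])*1000),1),n=len(q))
E
python3 - <<'E'
from h import *
f=np.load('top1.npz');im,w=f['im'],f['w']
for n,b,z0,z1 in [('hA',(325,195,395,280),.037,.052),('hB',(400,195,470,280),.037,.052),('hC',(480,195,545,280),.037,.052),
 ('beaker',(205,200,290,295),.09,.115),('bed',(205,200,290,295),.018,.030),('base',(205,200,290,295),.005,.03),('tray',(85,170,192,297),.012,.024),('brush',(75,170,192,297),.026,.04),
 ('felt',(310,180,555,295),.001,.06),('jar',(170,110,220,165),.05,.08)]:
    try: print(n,rect(w,b,z0,z1))
    except Exception as e: print(n,e)
g=im.astype(int).sum(2)
print('rubber',rect(w,(245,105,410,170),-.02,.02,g<150))
for u,v in [(84,246),(110,245),(120,245),(150,244),(182,243),(455,165),(424,165),(485,165),(328,138)]: print((u,v),np.round(w[v,u],3),im[v,u])
E
```

```text
hA {'c': [489.7, -106.5], 'long': 96.8, 'short': 62.1, 'ang': 175.0, 'z': 42.8, 'n': 1627}
hB {'c': [507.1, -247.5], 'long': 97.1, 'short': 63.2, 'ang': 3.2, 'z': 42.6, 'n': 1684}
hC {'c': [512.4, -389.7], 'long': 96.8, 'short': 64.2, 'ang': 11.3, 'z': 42.5, 'n': 1715}
beaker {'c': [477.3, 102.7], 'long': 50.7, 'short': 50.5, 'ang': 62.2, 'z': 103.3, 'n': 706}
bed {'c': [445.2, 113.5], 'long': 54.4, 'short': 38.1, 'ang': 78.4, 'z': 23.3, 'n': 495}
base {'c': [477.5, 105.6], 'long': 150.6, 'short': 110.5, 'ang': 166.2, 'z': 10.1, 'n': 3429}
tray {'c': [596.1, 305.7], 'long': 155.5, 'short': 61.3, 'ang': 67.5, 'z': 18.5, 'n': 333}
brush {'c': [474.4, 322.2], 'long': 190.4, 'short': 30.2, 'ang': 94.4, 'z': 30.7, 'n': 1198}
felt {'c': [509.1, -246.6], 'long': 429.4, 'short': 190.9, 'ang': 91.4, 'z': 5.0, 'n': 15592}
jar {'c': [681.0, 213.3], 'long': 47.6, 'short': 46.8, 'ang': 52.1, 'z': 69.1, 'n': 549}
rubber {'c': [703.3, -95.4], 'long': 167.8, 'short': 98.3, 'ang': 89.3, 'z': 3.4, 'n': 3484}
(84, 246) [0.469 0.412 0.032] [147 114  84]
(110, 245) [0.472 0.363 0.032] [136 127 119]
(120, 245) [0.472 0.343 0.035] [86 66 57]
(150, 244) [0.475 0.287 0.033] [86 67 54]
(182, 243) [0.479 0.228 0.028] [83 68 59]
(455, 165) [ 0.652 -0.295  0.003] [166 146 131]
(424, 165) [ 0.65  -0.233  0.005] [139  95  69]
(485, 165) [ 0.654 -0.354  0.   ] [168 154 143]
(328, 138) [ 0.703 -0.043  0.003] [54 49 44]
```

```bash
cat >> h.py <<'E'
def plan(wps,step=45,turn=8.0,start=None):
    """wps: (x,y,z mm, closing angle deg or None, claw[,rows]); prints step_arm calls from the present pose, tool down.
    rows: hold count for equal pose or min rows"""
    o=r.get_obs()
    from scipy.spatial.transform import Rotation as Rn
    w,x,y,z=o['eef_rot']; M=Rn.from_quat([x,y,z,w]).as_matrix()
    P=np.array(o['tcp_pos'])*1000; A=np.degrees(np.arctan2(M[1,1],M[0,1]))
    print('now',P.round(1),'closing',round(A,1),'tilt',round(np.degrees(np.arccos(-M[2,2])),2))
    rows=[]; p,a=P.copy(),A
    for wp in wps:
        t=np.array(wp[:3],float); b=a if wp[3] is None else a+((wp[3]-a+90)%180-90)
        s=wp[6] if len(wp)>6 else step
        n=max(int(np.ceil(np.linalg.norm(t-p)/s)),int(np.ceil(abs(b-a)/turn)),wp[5] if len(wp)>5 else 1)
        for i in range(1,n+1): rows.append((p+(t-p)*i/n,a+(b-a)*i/n,wp[4]))
        p,a=t,b
    p0,a0=P,A
    for k in range(0,len(rows),5):
        c=rows[k:k+5]; th=np.radians(a0)
        yv=np.array([np.cos(th),np.sin(th),0]); zv=np.array([0,0,-1.]); xv=np.cross(yv,zv)
        T=[[int(round(float(np.dot(q-p0,v)))) for v in (xv,yv,zv)] for q,_,_ in c]
        D=[[0,0,round(float(-np.radians(b-a0)),2)] for _,b,_ in c]
        print('claw',[q[2] for q in c],'T',str(T).replace(' ',''),'D',str(D).replace(' ',''))
        p0=p0+T[-1][0]*xv+T[-1][1]*yv+T[-1][2]*zv; a0=a0-np.degrees(D[-1][2])
    print('last joints q6~',round(np.arctan2(p[1],p[0])-np.radians(a),2))
E
python3 - <<'E'
from h import *
plan([(474,318,110,4.4,0),(474,318,16,None,0,4),(474,318,16,None,255,5)])
E
```

```text
now [251.2 625.8 230.1] closing 68.1 tilt 0.12
claw [0, 0, 0, 0, 0] T [[-36,-23,13],[-71,-45,27],[-107,-68,40],[-143,-90,53],[-179,-113,67]] D [[0,0,0.12],[0,0,0.25],[0,0,0.37],[0,0,0.49],[0,0,0.62]]
claw [0, 0, 0, 0, 0] T [[-42,3,13],[-84,5,26],[-126,7,40],[-168,10,53],[-168,10,77]] D [[0,0,0.12],[0,0,0.25],[0,0,0.37],[0,0,0.49],[0,0,0.49]]
claw [0, 0, 0, 255, 255] T [[0,0,23],[0,0,47],[0,0,70],[0,0,70],[0,0,70]] D [[0,0,0.0],[0,0,0.0],[0,0,0.0],[0,0,0.0],[0,0,0.0]]
claw [255, 255, 255] T [[0,0,0],[0,0,0],[0,0,0]] D [[0,0,0.0],[0,0,0.0],[0,0,0.0]]
last joints q6~ 0.51
```

>>> step_arm --claw '[0,0,0,0,0]' --translation '[[-36,-23,13],[-71,-45,27],[-107,-68,40],[-143,-90,53],[-179,-113,67]]' --dr '[[0,0,0.12],[0,0,0.25],[0,0,0.37],[0,0,0.49],[0,0,0.62]]' --grip_force 40

```text
clock: 0.6
tcp_pos: [0.376, 0.4533, 0.1635]
eef_rot: [0.0, 0.482, 0.876, -0.0]
force: [0.7, 1.1, -0.1]
width: 0.996
gripper_force: 0.0
```

>>> step_arm --claw '[0,0,0,0,0]' --translation '[[-42,3,13],[-84,5,26],[-126,7,40],[-168,10,53],[-168,10,53]]' --dr '[[0,0,0.12],[0,0,0.25],[0,0,0.37],[0,0,0.49],[0,0,0.49]]'

```text
clock: 1.1
tcp_pos: [0.4752, 0.3138, 0.1086]
eef_rot: [0.0, 0.681, 0.732, -0.002]
force: [-0.4, 0.1, -0.3]
width: 1.0
gripper_force: 0.0
```

```bash
python3 - <<'E'
from h import *
st()
im,d,p=snap('wrist','w1.png'); w=world(d,p); np.savez('w1.npz',im=im,w=w)
im,d,p=snap('top'); w=world(d,p); np.savez('top2.npz',im=im,w=w)
plan([(474,318,16,None,0,3),(474,318,16,None,255,6),(474,318,150,None,255,4),(560,200,200,0,255),(685,-85,150,0,255),(685,-85,40,0,255,4)])
E
```

```text
{'clock': 1.1, 'q': [0.541, 0.177, 1.949, -0.002, 1.021, 0.47], 'tcp_pos': [0.475, 0.314, 0.109], 'eef_rot': [0.0, 0.681, 0.732, -0.002], 'force': [-0.397, 0.085, -0.251], 'width': 1.0}
now [474.4 317.5 110.4] closing 4.4 tilt 0.11
claw [0, 0, 0, 255, 255] T [[0,0,31],[0,0,63],[1,0,94],[1,0,94],[1,0,94]] D [[0,0,-0.0],[0,0,-0.0],[0,0,-0.0],[0,0,-0.0],[0,0,-0.0]]
claw [255, 255, 255, 255, 255] T [[0,0,0],[0,0,0],[0,0,0],[0,0,0],[0,0,-33]] D [[0,0,-0.0],[0,0,-0.0],[0,0,-0.0],[0,0,-0.0],[0,0,-0.0]]
claw [255, 255, 255, 255, 255] T [[0,0,-34],[0,0,-67],[0,0,-101],[-32,19,-113],[-63,38,-126]] D [[0,0,-0.0],[0,0,-0.0],[0,0,-0.0],[0,0,0.02],[0,0,0.04]]
claw [255, 255, 255, 255, 255] T [[-30,20,-12],[-60,41,-25],[-96,55,-18],[-133,69,-12],[-169,84,-6]] D [[0,0,0.02],[0,0,0.04],[0,0,0.04],[0,0,0.04],[0,0,0.04]]
claw [255, 255, 255, 255, 255] T [[-35,15,6],[-71,31,13],[-106,47,19],[-142,63,25],[-178,78,31]] D [[0,0,-0.0],[0,0,-0.0],[0,0,-0.0],[0,0,-0.0],[0,0,-0.0]]
claw [255, 255, 255, 255] T [[0,0,28],[0,0,55],[0,0,83],[0,0,110]] D [[0,0,-0.0],[0,0,-0.0],[0,0,-0.0],[0,0,-0.0]]
last joints q6~ -0.12
```

View pics/w1.png

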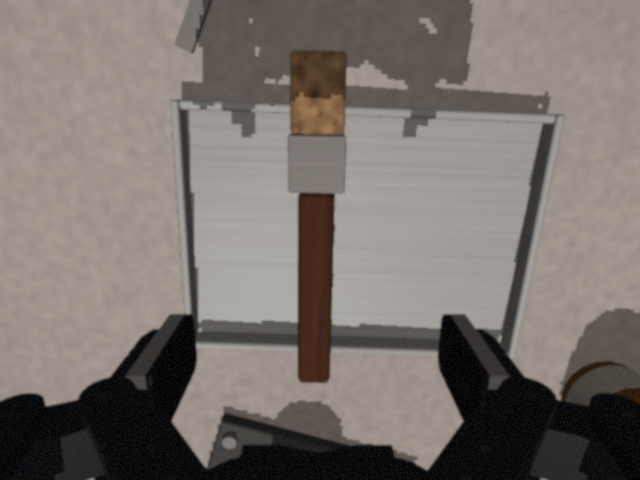

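The wrist view shows the brush handle at columns 300–332, centred between the fingers (midpoint near 318). The grasp is aligned, so I'll pick it up.

>>> step_arm --claw '[0,0,0,0,255]' --translation '[[0,0,31],[0,0,63],[1,0,94],[1,0,94],[1,0,94]]' --dr '[[0,0,0],[0,0,0],[0,0,0],[0,0,0],[0,0,0]]'

```text
clock: 1.7
tcp_pos: [0.4735, 0.3206, 0.0174]
eef_rot: [-0.0, 0.678, 0.735, -0.0]
force: [-0.3, -0.2, 0.5]
width: 0.857
gripper_force: 0.0
```

>>> step_arm --claw '[255,255,255,255,255]' --translation '[[0,0,0],[0,0,0],[0,0,0],[0,0,0],[0,0,0]]' --dr '[[0,0,0],[0,0,0],[0,0,0],[0,0,0],[0,0,0]]'

```text
clock: 2.2
tcp_pos: [0.4754, 0.3204, 0.0189]
eef_rot: [0.0, 0.679, 0.734, 0.001]
force: [-2.3, -0.3, 6.4]
width: 0.222
gripper_force: 39.8
```

>>> step_arm --claw '[255,255,255,255,255]' --translation '[[0,0,-30],[0,0,-67],[0,0,-100],[0,0,-134],[0,0,-134]]' --dr '[[0,0,0],[0,0,0],[0,0,0],[0,0,0],[0,0,0]]'

```text
clock: 2.7
tcp_pos: [0.478, 0.3218, 0.1577]
eef_rot: [0.002, 0.679, 0.734, 0.005]
force: [0.4, 0.3, 0.4]
width: 0.223
gripper_force: 39.2
```

```bash
python3 - <<'E'
from h import *
st()
plan([(560,200,200,0,255),(685,-85,150,0,255),(685,-85,40,0,255,4)])
f=np.load('top2.npz');im,w=f['im'],f['w']
g=im.astype(int).sum(2)
m=(g<200)&(abs(w[...,2])<.02)&(w[...,0]>.63)&(w[...,0]<.77)
m=cv2.morphologyEx(m[100:175,245:410].astype(np.uint8),cv2.MORPH_CLOSE,np.ones((7,7)))
q=w[100:175,245:410][m>0];print(np.nanpercentile(q,[1,50,99],axis=0).round(3), len(q))
b=w[0:110,355:470]; b=b[b[...,2]>.03]; print('box',np.nanpercentile(b,[1,99],axis=0).round(3))
E
```

```text
{'clock': 2.7, 'q': [0.549, 0.129, 1.905, -0.0, 1.097, 0.47], 'tcp_pos': [0.478, 0.322, 0.158], 'eef_rot': [0.002, 0.679, 0.734, 0.005], 'force': [0.433, 0.332, 0.353], 'width': 0.223}
now [478.  321.8 157.7] closing 4.5 tilt 0.64
claw [255, 255, 255, 255, 255] T [[-32,18,-11],[-64,36,-21],[-96,54,-32],[-128,72,-42],[-165,85,-36]] D [[0,0,0.02],[0,0,0.04],[0,0,0.06],[0,0,0.08],[0,0,0.08]]
claw [255, 255, 255, 255, 255] T [[-35,16,6],[-71,31,12],[-106,47,19],[-142,63,25],[-178,78,31]] D [[0,0,-0.0],[0,0,-0.0],[0,0,-0.0],[0,0,-0.0],[0,0,-0.0]]
claw [255, 255, 255, 255, 255] T [[-35,16,6],[-71,32,13],[-71,32,40],[-71,32,68],[-71,32,95]] D [[0,0,-0.0],[0,0,-0.0],[0,0,-0.0],[0,0,-0.0],[0,0,-0.0]]
claw [255] T [[0,0,28]] D [[0,0,-0.0]]
last joints q6~ -0.12
[[ 0.655 -0.179 -0.001]
 [ 0.702 -0.043  0.003]
 [ 0.751  0.094  0.008]] 6503
box [[ 0.761 -0.286  0.035]
 [ 0.933 -0.109  0.113]]
```

>>> step_arm --claw '[255,255,255,255,255]' --translation '[[-32,18,-11],[-64,36,-21],[-96,54,-32],[-128,72,-42],[-165,85,-36]]' --dr '[[0,0,0.02],[0,0,0.04],[0,0,0.06],[0,0,0.08],[0,0,0.08]]'

```text
clock: 3.2
tcp_pos: [0.5745, 0.1612, 0.1892]
eef_rot: [0.001, 0.707, 0.707, 0.002]
force: [0.8, -0.1, -0.3]
width: 0.221
gripper_force: 39.2
```

>>> step_arm --claw '[255,255,255,255,255]' --translation '[[-35,16,6],[-71,31,12],[-106,47,19],[-142,63,25],[-178,78,31]]' --dr '[[0,0,0],[0,0,0],[0,0,0],[0,0,0],[0,0,0]]'

```text
clock: 3.7
tcp_pos: [0.6497, -0.0178, 0.1547]
eef_rot: [-0.001, 0.708, 0.707, -0.001]
force: [1.1, 0.3, -0.7]
width: 0.221
gripper_force: 39.2
```

>>> step_arm --claw '[255,255,255,255,255]' --translation '[[-35,15,6],[-66,27,13],[-66,27,40],[-66,27,68],[-66,27,95]]' --dr '[[0,0,0],[0,0,0],[0,0,0],[0,0,0],[0,0,0]]'

```text
clock: 4.2
tcp_pos: [0.676, -0.0829, 0.0591]
eef_rot: [-0.001, 0.708, 0.706, -0.0]
force: [0.8, 0.5, -0.9]
width: 0.22
gripper_force: 39.2
```

>>> step_arm --claw '[255,255]' --translation '[[0,0,10],[0,0,10]]' --dr '[[0,0,0],[0,0,0]]'

```text
clock: 4.4
tcp_pos: [0.6744, -0.0819, 0.0481]
eef_rot: [-0.002, 0.707, 0.707, -0.002]
force: [-0.5, -0.2, -0.1]
width: 0.22
gripper_force: 39.3
```

```bash
python3 - <<'E'
from h import *
im,d,p=snap('top'); w=world(d,p); 
for c in [(100,150,190,300)]: pass
t=w[165:300,80:200]; tr=(t[...,2]>.012)&(t[...,2]<.026)
print('tray',rect(w,(80,165,200,300),.003,.026),rect(w,(80,165,200,300),.014,.026))
plan([(680,-80,7,0,255,2),(680,-80,7,0,0,5),(680,-80,120,0,0,3),(560,20,170,0,0),(477,103,150,0,0)])
E
```

```text
tray {'c': [501.4, 318.3], 'long': 214.4, 'short': 151.9, 'ang': 1.9, 'z': 11.7, 'n': 2443} {'c': [533.5, 391.3], 'long': 132.7, 'short': 10.5, 'ang': 179.8, 'z': 18.7, 'n': 223}
now [676.  -82.   50.2] closing -0.1 tilt 0.13
claw [255, 255, 0, 0, 0] T [[1,2,22],[2,4,43],[2,4,43],[2,4,43],[2,4,43]] D [[0,0,-0.0],[0,0,-0.0],[0,0,-0.0],[0,0,-0.0],[0,0,-0.0]]
claw [0, 0, 0, 0, 0] T [[0,0,0],[0,0,0],[0,0,-37],[0,0,-75],[0,0,-113]] D [[0,0,-0.0],[0,0,-0.0],[0,0,-0.0],[0,0,-0.0],[0,0,-0.0]]
claw [0, 0, 0, 0, 0] T [[25,-30,-12],[50,-60,-25],[75,-90,-37],[100,-120,-50],[128,-148,-43]] D [[0,0,-0.0],[0,0,-0.0],[0,0,-0.0],[0,0,-0.0],[0,0,-0.0]]
claw [0, 0] T [[27,-27,7],[55,-55,13]] D [[0,0,-0.0],[0,0,-0.0]]
last joints q6~ 0.21
```

>>> step_arm --claw '[255,255,255,150,100]' --translation '[[1,0,22],[2,0,43],[2,0,43],[2,0,43],[2,0,43]]' --dr '[[0,0,0],[0,0,0],[0,0,0],[0,0,0],[0,0,0]]'

```text
clock: 4.95
tcp_pos: [0.6788, -0.0804, 0.0108]
eef_rot: [0.002, 0.707, 0.707, 0.001]
force: [0.0, 0.1, 0.1]
width: 0.55
gripper_force: 0.0
```

>>> step_arm --claw '[50,0,0,0,0]' --translation '[[0,0,0],[0,0,0],[0,0,-37],[0,0,-75],[0,0,-113]]' --dr '[[0,0,0],[0,0,0],[0,0,0],[0,0,0],[0,0,0]]'

```text
clock: 5.45
tcp_pos: [0.6766, -0.0802, 0.1226]
eef_rot: [-0.0, 0.707, 0.707, -0.0]
force: [0.8, -0.6, 0.4]
width: 0.999
gripper_force: 0.0
```

>>> step_arm --claw '[0,0,0,0,0]' --translation '[[25,-30,-12],[50,-60,-25],[75,-90,-37],[100,-120,-50],[128,-152,-43]]' --dr '[[0,0,0],[0,0,0],[0,0,0],[0,0,0],[0,0,0]]'

```text
clock: 5.95
tcp_pos: [0.5266, 0.0487, 0.1682]
eef_rot: [0.003, 0.708, 0.706, 0.003]
force: [1.2, 0.4, 0.4]
width: 0.996
gripper_force: 0.0
```

>>> step_arm --claw '[0,0,0,0]' --translation '[[35,-15,7],[70,-31,13],[70,-31,13],[70,-31,13]]' --dr '[[0,0,0],[0,0,0],[0,0,0],[0,0,0]]'

```text
clock: 6.35
tcp_pos: [0.494, 0.1185, 0.1518]
eef_rot: [0.0, 0.707, 0.708, 0.0]
force: [0.7, -0.3, -0.2]
width: 0.997
gripper_force: 0.0
```

```bash
python3 - <<'E'
from h import *
im,d,p=snap('top','top3.png'); w=world(d,p); np.savez('top3.npz',im=im,w=w)
im,d,p=snap('wrist'); w=world(d,p); np.savez('w2.npz',im=im,w=w)
q=w[(w[...,2]>.095)&(w[...,2]<.112)&(abs(w[...,0]-.477)<.05)&(abs(w[...,1]-.103)<.05)]
print(len(q),(np.nanmin(q,0)+np.nanmax(q,0))/2,np.nanmax(q,0)-np.nanmin(q,0))
plan([(477,103,70,0,0,3),(477,103,70,0,255,6),(477,103,190,0,255,4),(715,52,180,0,255),(715,52,70,0,255,4)])
E
```

```text
7970 [0.4766775  0.10069968 0.10073154] [0.05143939 0.05222963 0.01144687]
now [494.9 117.5 152. ] closing -0.1 tilt 0.08
claw [0, 0, 0, 255, 255] T [[-5,-6,27],[-10,-12,55],[-15,-18,82],[-15,-18,82],[-15,-18,82]] D [[0,0,-0.0],[0,0,-0.0],[0,0,-0.0],[0,0,-0.0],[0,0,-0.0]]
claw [255, 255, 255, 255, 255] T [[0,0,0],[0,0,0],[0,0,0],[0,0,0],[0,0,-30]] D [[0,0,-0.0],[0,0,-0.0],[0,0,-0.0],[0,0,-0.0],[0,0,-0.0]]
claw [255, 255, 255, 255, 255] T [[0,0,-30],[0,0,-60],[0,0,-90],[-8,40,-88],[-16,79,-87]] D [[0,0,-0.0],[0,0,-0.0],[0,0,-0.0],[0,0,-0.0],[0,0,-0.0]]
claw [255, 255, 255, 255, 255] T [[-9,40,2],[-17,80,4],[-26,119,5],[-34,159,7],[-34,159,34]] D [[0,0,-0.0],[0,0,-0.0],[0,0,-0.0],[0,0,-0.0],[0,0,-0.0]]
claw [255, 255, 255] T [[0,0,28],[0,0,55],[0,0,83]] D [[0,0,-0.0],[0,0,-0.0],[0,0,-0.0]]
last joints q6~ 0.07
```

View pics/top3.png

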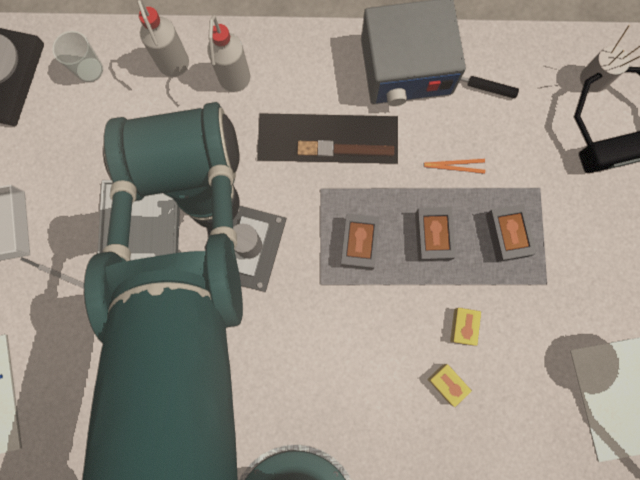

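The brush now lies on the rubber mat (pixels 297–395, row 149). Next is the beaker.

>>> step_arm --claw '[0,0,0,0,255]' --translation '[[-15,-18,10],[-15,-18,40],[-15,-18,82],[-15,-18,82],[-15,-18,82]]' --dr '[[0,0,0],[0,0,0],[0,0,0],[0,0,0],[0,0,0]]'

```text
clock: 6.95
tcp_pos: [0.476, 0.102, 0.0692]
eef_rot: [-0.001, 0.708, 0.706, -0.001]
force: [-0.0, 0.0, 0.3]
width: 0.856
gripper_force: 0.0
```

>>> step_arm --claw '[255,255,255,255,255]' --translation '[[0,0,0],[0,0,0],[0,0,0],[0,0,0],[0,0,-20]]' --dr '[[0,0,0],[0,0,0],[0,0,0],[0,0,0],[0,0,0]]'

```text
clock: 7.45
tcp_pos: [0.4747, 0.1028, 0.0885]
eef_rot: [-0.001, 0.707, 0.707, -0.001]
force: [-1.3, 0.1, -0.3]
width: 0.592
gripper_force: 42.0
```

>>> step_arm --claw '[255,255,255,255,255]' --translation '[[0,0,-30],[0,0,-60],[0,0,-90],[-8,40,-90],[-16,79,-90]]' --dr '[[0,0,0],[0,0,0],[0,0,0],[0,0,0],[0,0,0]]'

```text
clock: 7.95
tcp_pos: [0.5572, 0.0874, 0.1827]
eef_rot: [0.002, 0.707, 0.707, 0.002]
force: [-0.1, -0.6, -0.6]
width: 0.591
gripper_force: 42.1
```

>>> step_arm --claw '[255,255,255,255,255]' --translation '[[-9,40,0],[-17,80,0],[-26,119,0],[-26,159,0],[-26,159,30]]' --dr '[[0,0,0],[0,0,0],[0,0,0],[0,0,0],[0,0,0]]'

```text
clock: 8.45
tcp_pos: [0.7233, 0.0605, 0.1557]
eef_rot: [0.005, 0.708, 0.706, 0.006]
force: [0.2, -0.8, 0.5]
width: 0.593
gripper_force: 42.2
```

>>> step_arm --claw '[255,255,255,255]' --translation '[[0,0,30],[0,0,60],[0,0,80],[0,0,80]]' --dr '[[0,0,0],[0,0,0],[0,0,0],[0,0,0]]'

```text
clock: 8.85
tcp_pos: [0.7109, 0.0608, 0.0651]
eef_rot: [-0.002, 0.707, 0.707, -0.003]
force: [-0.6, 0.6, -0.3]
width: 0.593
gripper_force: 42.2
```

```bash
cat >> h.py <<'E'
def xy(w,z0,z1,c,h):
    q=w[(w[...,2]>z0)&(w[...,2]<z1)&(abs(w[...,0]-c[0])<h)&(abs(w[...,1]-c[1])<h)]
    return len(q),((np.percentile(q,1,axis=0)+np.percentile(q,99,axis=0))/2).round(4),np.ptp(q,axis=0).round(3)
E
python3 - <<'E'
from h import *
im,d,p=snap('top','top4.png'); w=world(d,p); np.savez('top4.npz',im=im,w=w)
print('post',xy(w,.048,.064,(.477,.104),.04))
print('base',rect(w,(205,195,295,300),.005,.014),'bed',rect(w,(205,195,295,300),.019,.028))
cv2.imwrite('pics/crop4.png',cv2.resize(im[160:310,70:300,::-1],None,fx=3,fy=3))
st();plan([(715,60,52,0,255,2)])
E
```

```text
Traceback (most recent call last):
  File "h.py", line 51, in xy
    return len(q),((np.percentile(q,1,axis=0)+np.percentile(q,99,axis=0))/2).round(4),np.ptp(q,axis=0).round(3)
                    ~~~~~~~~~~~~~^^^^^^^^^^^^
IndexError: index -1 is out of bounds for axis 0 with size 0
```

```bash
python3 - <<'E'
from h import *
st();plan([(712,60,51,0,255,2)])
E
```

```text
{'clock': 8.9, 'q': [0.05, 0.469, 1.643, 0.0, 1.033, 0.051], 'tcp_pos': [0.713, 0.061, 0.068], 'eef_rot': [-0.001, 0.707, 0.707, -0.001], 'force': [-0.726, -0.182, -1.363], 'width': 0.596}
now [712.5  60.9  67.6] closing -0.0 tilt 0.22
claw [255, 255] T [[0,0,8],[-1,-1,17]] D [[0,0,-0.0],[0,0,-0.0]]
last joints q6~ 0.08
```

>>> step_arm --claw '[255,255,255,150,50]' --translation '[[0,0,9],[0,0,17],[0,0,17],[0,0,17],[0,0,17]]' --dr '[[0,0,0],[0,0,0],[0,0,0],[0,0,0],[0,0,0]]'

```text
clock: 9.4
tcp_pos: [0.7145, 0.0608, 0.0531]
eef_rot: [0.0, 0.707, 0.707, 0.0]
force: [0.4, 0.0, -0.7]
width: 0.747
gripper_force: 0.0
```

>>> step_arm --claw '[0,0,0,0,0]' --translation '[[0,0,0],[0,0,0],[0,0,-40],[0,0,-80],[0,0,-120]]' --dr '[[0,0,0],[0,0,0],[0,0,0],[0,0,0],[0,0,0]]'

```text
clock: 9.9
tcp_pos: [0.7137, 0.0607, 0.1733]
eef_rot: [-0.0, 0.707, 0.707, -0.0]
force: [0.7, 0.2, 0.6]
width: 1.002
gripper_force: 0.0
```

```bash
python3 - <<'E'
from h import *
st();plan([(490,-106,160,85,0)])
E
```

```text
{'clock': 9.9, 'q': [0.05, 0.378, 1.564, 0.0, 1.2, 0.051], 'tcp_pos': [0.714, 0.061, 0.173], 'eef_rot': [-0.0, 0.707, 0.707, -0.0], 'force': [0.721, 0.187, 0.579], 'width': 1.002}
now [713.7  60.7 173.3] closing -0.1 tilt 0.04
claw [0, 0, 0, 0, 0] T [[-15,-20,1],[-30,-41,2],[-46,-61,4],[-61,-81,5],[-76,-102,6]] D [[0,0,-0.13],[0,0,-0.27],[0,0,-0.4],[0,0,-0.54],[0,0,-0.67]]
claw [0, 0, 0, 0, 0] T [[1,-25,1],[1,-50,2],[2,-76,4],[3,-101,5],[3,-126,6]] D [[0,0,-0.14],[0,0,-0.27],[0,0,-0.41],[0,0,-0.54],[0,0,-0.68]]
claw [0] T [[17,-19,1]] D [[0,0,-0.13]]
last joints q6~ -1.7
```

>>> step_arm --claw '[0,0,0,0,0]' --translation '[[-15,-20,1],[-30,-41,2],[-46,-61,4],[-61,-81,5],[-76,-102,6]]' --dr '[[0,0,-0.13],[0,0,-0.27],[0,0,-0.4],[0,0,-0.54],[0,0,-0.67]]'

```text
clock: 10.4
tcp_pos: [0.6113, -0.0157, 0.1666]
eef_rot: [0.0, 0.433, 0.901, 0.0]
force: [0.4, -0.9, 0.4]
width: 1.001
gripper_force: 0.0
```

>>> step_arm --claw '[0,0,0,0,0]' --translation '[[1,-25,1],[1,-50,2],[2,-76,4],[3,-101,5],[3,-126,6]]' --dr '[[0,0,-0.14],[0,0,-0.27],[0,0,-0.41],[0,0,-0.54],[0,0,-0.68]]'

```text
clock: 10.9
tcp_pos: [0.5104, -0.0914, 0.1606]
eef_rot: [0.0, 0.108, 0.994, -0.0]
force: [0.4, -0.3, -0.8]
width: 0.999
gripper_force: 0.0
```

>>> step_arm --claw '[0,0,0]' --translation '[[17,-19,1],[17,-19,1],[17,-19,1]]' --dr '[[0,0,-0.13],[0,0,-0.13],[0,0,-0.13]]'

```text
clock: 11.2
tcp_pos: [0.4907, -0.1059, 0.1598]
eef_rot: [0.001, 0.047, 0.999, 0.0]
force: [-0.8, 0.2, 0.4]
width: 1.0
gripper_force: 0.0
```

```bash
cat >> h.py <<'E'
def wrect(w,z0,z1,c,h,im=None):
    "minAreaRect in the world of points near c (m)"
    m=(w[...,2]>z0)&(w[...,2]<z1)&(abs(w[...,0]-c[0])<h)&(abs(w[...,1]-c[1])<h)
    return rect(w,(0,0,640,480),z0,z1,m)
E
python3 - <<'E'
from h import *
im,d,p=snap('top','top4.png'); w=world(d,p); np.savez('top4.npz',im=im,w=w)
try: print('post',xy(w,.048,.064,(.477,.104),.04))
except Exception as e: print(e)
for z in [(.003,.035),(.019,.028)]: print('stand',wrect(w,*z,(.477,.105),.1))
for z in [(.012,.03)]: print('tray',wrect(w,*z,(.493,.31),.14))
print('beaker',xy(w,.075,.09,(.712,.06),.05))
cv2.imwrite('pics/crop4.png',cv2.resize(im[100:310,70:400,::-1],None,fx=2.4,fy=2.4))
im,d,p=snap('wrist'); w=world(d,p); np.savez('w4.npz',im=im,w=w)
print('hA wrist',wrect(w,.037,.055,(.49,-.106),.07))
plan([(490,-106,14,85,0,4)])
E
```

```text
post (108, array([0.4771, 0.1056, 0.055 ]), array([0.02 , 0.021, 0.011]))
stand {'c': [477.4, 105.7], 'long': 150.1, 'short': 111.9, 'ang': 166.7, 'z': 10.7, 'n': 4279}
stand {'c': [477.4, 105.5], 'long': 103.9, 'short': 54.6, 'ang': 166.2, 'z': 23.3, 'n': 1371}
tray {'c': [435.3, 356.8], 'long': 202.2, 'short': 101.8, 'ang': 44.4, 'z': 18.4, 'n': 496}
beaker (607, array([0.7129, 0.0603, 0.0818]), array([0.052, 0.051, 0.013]))
hA wrist {'c': [488.4, -109.4], 'long': 96.7, 'short': 62.2, 'ang': 174.9, 'z': 43.8, 'n': 13627}
now [ 491.4 -105.5  159.8] closing 84.7 tilt 0.09
claw [0, 0, 0, 0] T [[0,0,36],[1,0,73],[1,0,109],[1,-1,146]] D [[0,0,-0.0],[0,0,-0.0],[0,0,-0.0],[0,0,-0.01]]
last joints q6~ -1.7
```

View pics/crop4.png

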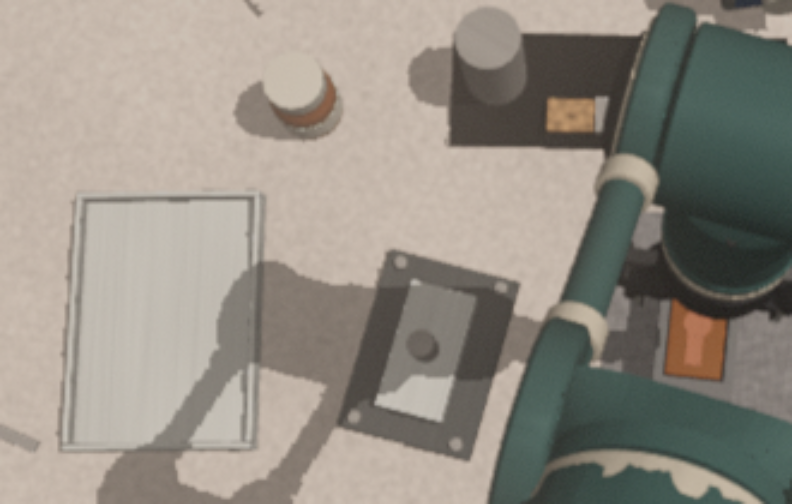

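The beaker stands on the mat clear of the brush, the stand is free with its post at crop (422,345), and the tray is empty. Now I'll grip the first holder.

>>> step_arm --claw '[0,0,0,0,0]' --translation '[[2,-2,36],[2,-2,76],[2,-2,115],[2,-2,150],[2,-2,150]]' --dr '[[0,0,0],[0,0,0],[0,0,0],[0,0,0],[0,0,0]]'

```text
clock: 11.8
tcp_pos: [0.4842, -0.1056, 0.0045]
eef_rot: [-0.005, 0.046, 0.999, 0.001]
force: [-1.1, -0.5, -0.7]
width: 0.999
gripper_force: 0.0
```

>>> step_arm --claw '[255,255,255,255,255]' --translation '[[0,0,0],[0,0,0],[0,0,0],[0,0,0],[0,0,0]]' --dr '[[0,0,0],[0,0,0],[0,0,0],[0,0,0],[0,0,0]]'

```text
clock: 12.3
tcp_pos: [0.4903, -0.1079, 0.0113]
eef_rot: [0.002, 0.046, 0.999, -0.0]
force: [0.1, 0.8, 6.3]
width: 0.722
gripper_force: 47.3
```

>>> step_arm --claw '[255,255,255,255,255]' --translation '[[0,0,-20],[0,0,-50],[0,0,-80],[0,0,-110],[0,0,-110]]' --dr '[[0,0,0],[0,0,0],[0,0,0],[0,0,0],[0,0,0]]'

```text
clock: 12.8
tcp_pos: [0.4916, -0.1085, 0.1239]
eef_rot: [0.004, 0.046, 0.999, -0.001]
force: [1.7, -0.7, -2.7]
width: 0.719
gripper_force: 46.7
```

```bash
python3 - <<'E'
from h import *
plan([(477,104.5,120,76.3,255),(477,104.5,80,76.3,255,3)],step=40)
im,d,p=snap('wrist','w5.png')
E
```

```text
now [ 491.6 -108.5  123.9] closing 84.7 tilt 0.52
claw [255, 255, 255, 255, 255] T [[6,35,1],[11,70,1],[17,105,2],[23,141,3],[28,176,3]] D [[0,0,0.02],[0,0,0.05],[0,0,0.07],[0,0,0.1],[0,0,0.12]]
claw [255, 255, 255, 255] T [[10,34,1],[10,34,14],[10,34,28],[10,34,41]] D [[0,0,0.03],[0,0,0.03],[0,0,0.03],[0,0,0.03]]
last joints q6~ -1.12
```

View pics/w5.png

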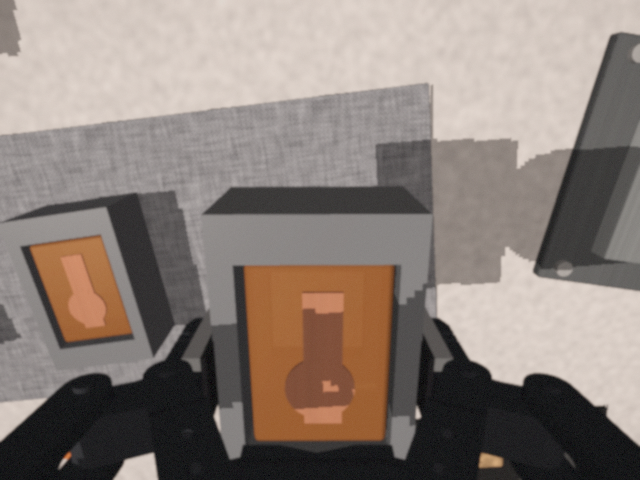

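The holder is held level with its block at (320,350).

>>> step_arm --claw '[255,255,255,255,255]' --translation '[[6,35,0],[11,70,0],[17,105,0],[23,141,0],[28,176,0]]' --dr '[[0,0,0.02],[0,0,0.05],[0,0,0.07],[0,0,0.1],[0,0,0.12]]'

```text
clock: 13.35
tcp_pos: [0.4742, 0.0714, 0.1167]
eef_rot: [-0.002, 0.106, 0.994, -0.0]
force: [0.8, -0.3, -3.4]
width: 0.72
gripper_force: 47.2
```

>>> step_arm --claw '[255,255,255,255,255]' --translation '[[10,34,0],[10,34,15],[10,34,30],[10,34,40],[10,34,40]]' --dr '[[0,0,0.03],[0,0,0.03],[0,0,0.03],[0,0,0.03],[0,0,0.03]]'

```text
clock: 13.85
tcp_pos: [0.4708, 0.1051, 0.0759]
eef_rot: [-0.003, 0.121, 0.993, -0.001]
force: [0.3, -0.4, -2.9]
width: 0.717
gripper_force: 47.2
```

```bash
python3 - <<'E'
from h import *
st()
im,d,p=snap('wrist','w6.png'); w=world(d,p)
print('h',wrect(w,.095,.13,(.477,.105),.08),'bed',wrect(w,.019,.028,(.477,.105),.09),'base',wrect(w,.005,.028,(.477,.105),.1))
im,d,p=snap('top'); w=world(d,p)
try: print('h top',wrect(w,.09,.13,(.477,.105),.08))
except Exception as e: print(e)
plan([(477,104.5,30,76.3,255,3)])
E
```

```text
{'clock': 13.85, 'q': [0.168, 0.06, 2.151, -0.0, 0.938, -1.161], 'tcp_pos': [0.471, 0.105, 0.076], 'eef_rot': [-0.003, 0.121, 0.993, -0.001], 'force': [0.319, -0.364, -2.908], 'width': 0.717}
h {'c': [461.3, 101.0], 'long': 98.5, 'short': 83.7, 'ang': 75.9, 'z': 108.1, 'n': 57681} bed {'c': [427.7, 115.0], 'long': 53.7, 'short': 4.4, 'ang': 76.2, 'z': 24.0, 'n': 1136} base {'c': [422.4, 116.2], 'long': 110.8, 'short': 40.0, 'ang': 76.0, 'z': 10.3, 'n': 13885}
h top {'c': [441.5, 135.3], 'long': 24.1, 'short': 20.2, 'ang': 167.4, 'z': 110.2, 'n': 152}
now [473.1 105.2  78.3] closing 76.1 tilt 0.12
claw [255, 255, 255] T [[-1,0,16],[-3,0,32],[-4,0,48]] D [[0,0,-0.0],[0,0,-0.0],[0,0,-0.0]]
last joints q6~ -1.12
```

View pics/w6.png

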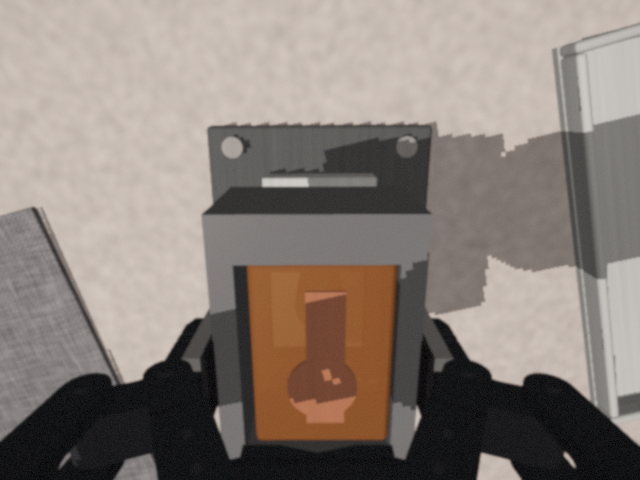

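```bash
python3 - <<'E'
from h import *
st()
im,d,p=snap('wrist'); w=world(d,p).reshape(-1,3)
u=np.array([-.971,.238]); v=np.array([.238,.971])
def ends(z0,z1,lim):
    q=w[(w[:,2]>z0)&(w[:,2]<z1)]; q=q[np.hypot(q[:,0]-.477,q[:,1]-.105)<.09]
    s=q[:,:2]@u*1000; t=q[:,:2]@v*1000; q3=q[s>np.percentile(s,99.5)-lim]
    tt=q3[:,:2]@v*1000
    return np.percentile(s,99.7).round(1),np.percentile(tt,[.5,99.5]).round(1),tt.min().round(1), tt.max().round(1), np.median(q3[:,2]).round(4),len(q)
print('rim',ends(.108,.118,8)); print('bed',ends(.0215,.027,3))
print('post s,t', np.array([477.1,105.6])@u,np.array([477.1,105.6])@v)
E
```

```text
{'clock': 13.95, 'q': [0.167, 0.058, 2.148, -0.0, 0.938, -1.161], 'tcp_pos': [0.473, 0.105, 0.078], 'eef_rot': [-0.001, 0.121, 0.993, -0.0], 'force': [0.107, -0.884, -2.915], 'width': 0.72}
rim (np.float64(-384.6), array([182.4, 243.7]), np.float64(181.9), np.float64(244.4), np.float64(0.1123), 48710)
bed (np.float64(-385.8), array([186.6, 239.6]), np.float64(186.3), np.float64(239.7), np.float64(0.0241), 1745)
post s,t -438.1313 216.0874
```

>>> step_arm --claw '[255,255,255,255,255]' --translation '[[-5,0,0],[-5,0,12],[-5,0,24],[-5,0,36],[-5,0,44]]' --dr '[[0,0,0],[0,0,0],[0,0,0],[0,0,0],[0,0,0]]'

```text
clock: 14.5
tcp_pos: [0.4782, 0.1045, 0.0339]
eef_rot: [-0.001, 0.121, 0.993, 0.0]
force: [0.4, 0.8, -1.1]
width: 0.718
gripper_force: 47.5
```

>>> step_arm --claw '[255,255,255]' --translation '[[0,0,2],[0,0,2],[0,0,2]]' --dr '[[0,0,0],[0,0,0],[0,0,0]]'

```text
clock: 14.8
tcp_pos: [0.4788, 0.1043, 0.0333]
eef_rot: [-0.0, 0.121, 0.993, -0.0]
force: [0.3, 0.2, -1.5]
width: 0.722
gripper_force: 47.6
```

```bash
python3 - <<'E'
from h import *
st()
im,d,p=snap('wrist'); w=world(d,p)
f=w.reshape(-1,3); q=f[(np.hypot(f[:,0]-.477,f[:,1]-.104)<.05)]
h,e=np.histogram(q[:,2],bins=np.arange(.02,.12,.003)); print([(round(float(a),3),int(n)) for a,n in zip(e,h) if n>500])
m=(im[...,0]>120)&(im[...,2]<70)
z=w[...,2]; print('block',np.nanpercentile(w[m&(z>.03)],[5,50,95],axis=0).round(4))
E
```

```text
{'clock': 14.8, 'q': [0.164, 0.133, 2.166, -0.0, 0.842, -1.165], 'tcp_pos': [0.479, 0.104, 0.033], 'eef_rot': [-0.0, 0.121, 0.993, -0.0], 'force': [0.25, 0.21, -1.463], 'width': 0.722}
[(0.059, 561), (0.062, 795), (0.065, 16052), (0.068, 2936), (0.071, 1362), (0.074, 1883), (0.077, 1240), (0.08, 1417), (0.083, 9389), (0.086, 19406), (0.089, 2587), (0.092, 3559), (0.095, 568), (0.101, 630), (0.104, 1586), (0.107, 3064), (0.11, 3257), (0.113, 3754), (0.116, 2268)]
block [[0.4466 0.0879 0.0853]
 [0.4642 0.1075 0.0864]
 [0.4851 0.1264 0.0876]]
```

>>> step_arm --claw '[255,255,200,100,0]' --translation '[[0,0,2],[0,0,2],[0,0,2],[0,0,2],[0,0,2]]' --dr '[[0,0,0],[0,0,0],[0,0,0],[0,0,0],[0,0,0]]'

```text
clock: 15.35
tcp_pos: [0.479, 0.1045, 0.0315]
eef_rot: [0.0, 0.121, 0.993, 0.0]
force: [0.4, 0.4, -0.7]
width: 0.868
gripper_force: 0.0
```

>>> step_arm --claw '[0,0,0,0,0]' --translation '[[0,0,0],[0,0,0],[0,0,0],[0,0,-20],[0,0,-50]]' --dr '[[0,0,0],[0,0,0],[0,0,0],[0,0,0],[0,0,0]]'

```text
clock: 15.85
tcp_pos: [0.4766, 0.1041, 0.0798]
eef_rot: [-0.003, 0.121, 0.993, -0.001]
force: [0.3, 0.8, 0.8]
width: 1.002
gripper_force: 0.0
```

>>> step_arm --claw '[0,0,0]' --translation '[[0,0,-30],[0,0,-40],[0,0,-40]]' --dr '[[0,0,0],[0,0,0],[0,0,0]]'

```text
clock: 16.15
tcp_pos: [0.4804, 0.1047, 0.1231]
eef_rot: [0.002, 0.121, 0.993, 0.001]
force: [-0.2, 0.4, 0.1]
width: 1.003
gripper_force: 0.0
```

```bash
python3 - <<'E'
from h import *
st()
im,d,p=snap('wrist','w7.png'); w=world(d,p)
print('block',wrect(w,.08,.093,(.477,.104),.06),'holder',wrect(w,.058,.093,(.477,.104),.08))
E
```

```text
{'clock': 16.15, 'q': [0.164, 0.01, 2.102, -0.0, 1.025, -1.165], 'tcp_pos': [0.48, 0.105, 0.123], 'eef_rot': [0.002, 0.121, 0.993, 0.001], 'force': [-0.157, 0.387, 0.143], 'width': 1.003}
block {'c': [476.4, 104.4], 'long': 64.2, 'short': 44.1, 'ang': 166.3, 'z': 86.3, 'n': 12220} holder {'c': [476.8, 103.0], 'long': 96.8, 'short': 62.3, 'ang': 166.3, 'z': 85.4, 'n': 21741}
```

View pics/w7.png

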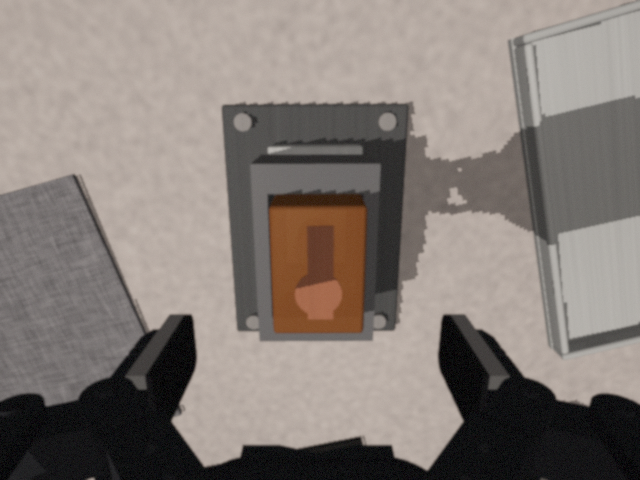

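The block stands proud at about (318,268), with the holder seated flat. I'll grip the block now.

>>> step_arm --claw '[0,0,0,0,0]' --translation '[[2,0,25],[2,0,45],[2,0,56],[2,0,56],[2,0,56]]' --dr '[[0,0,0],[0,0,0],[0,0,0],[0,0,0],[0,0,0]]'

```text
clock: 16.7
tcp_pos: [0.4764, 0.1048, 0.0646]
eef_rot: [-0.001, 0.121, 0.993, -0.0]
force: [-0.1, 0.1, 0.1]
width: 0.998
gripper_force: 0.0
```

>>> step_arm --claw '[255,255,255,255,255]' --translation '[[0,0,0],[0,0,0],[0,0,0],[0,0,0],[0,0,0]]' --dr '[[0,0,0],[0,0,0],[0,0,0],[0,0,0],[0,0,0]]'

```text
clock: 17.2
tcp_pos: [0.4779, 0.1051, 0.0664]
eef_rot: [0.001, 0.121, 0.993, 0.0]
force: [-0.3, -0.9, 5.8]
width: 0.506
gripper_force: 41.4
```

>>> step_arm --claw '[255,255,255,255,255]' --translation '[[0,0,0],[0,0,-10],[0,0,-20],[0,0,-50],[0,0,-80]]' --dr '[[0,0,0],[0,0,0],[0,0,0],[0,0,0],[0,0,0]]'

```text
clock: 17.7
tcp_pos: [0.4756, 0.1047, 0.1456]
eef_rot: [-0.001, 0.121, 0.993, -0.0]
force: [0.8, -0.2, -0.6]
width: 0.506
gripper_force: 41.0
```

```bash
python3 - <<'E'
from h import *
st()
im,d,p=snap('wrist'); w=world(d,p); f=w.reshape(-1,3)
print('holder left',wrect(w,.055,.075,(.477,.104),.08))
im,d,p=snap('top'); w=world(d,p); np.savez('top5.npz',im=im,w=w)
f=np.load('top4.npz')['w'] # tray, unobstructed
m=(f[...,2]>.002)&(f[...,2]<.026)&(abs(f[...,0]-.493)<.13)&(abs(f[...,1]-.31)<.1)
mm=cv2.morphologyEx(m.astype(np.uint8),cv2.MORPH_OPEN,np.ones((5,5)))
q=f[mm>0]; print(cv2.minAreaRect((q[:,:2]*1000).astype(np.float32)))
t=f[(f[...,2]>.015)&(f[...,2]<.024)&(abs(f[...,0]-.493)<.13)&(abs(f[...,1]-.31)<.1)]; print(cv2.minAreaRect((t[:,:2]*1000).astype(np.float32)))
E
```

```text
{'clock': 17.7, 'q': [0.166, -0.02, 2.086, -0.0, 1.078, -1.163], 'tcp_pos': [0.476, 0.105, 0.146], 'eef_rot': [-0.001, 0.121, 0.993, -0.0], 'force': [0.827, -0.246, -0.552], 'width': 0.506}
holder left {'c': [447.6, 110.3], 'long': 62.3, 'short': 38.2, 'ang': 75.7, 'z': 65.1, 'n': 4524}
((499.3704833984375, 320.3239440917969), (211.28530883789062, 156.89141845703125), 1.661625623703003)
((499.36090087890625, 318.4286804199219), (210.3829803466797, 152.20028686523438), 1.9375598430633545)
```

```bash
python3 - <<'E'
from h import *
plan([(558,352,130,1.9,255),(558,352,16,1.9,255,5)],step=40)
E
```

```text
now [480.3 105.5 150.5] closing 76.1 tilt 0.52
claw [255, 255, 255, 255, 255] T [[-2,26,2],[-3,52,4],[-5,77,6],[-7,103,8],[-8,129,10]] D [[0,0,0.13],[0,0,0.26],[0,0,0.39],[0,0,0.52],[0,0,0.65]]
claw [255, 255, 255, 255, 255] T [[14,22,2],[28,43,4],[43,65,6],[57,86,8],[71,108,10]] D [[0,0,0.13],[0,0,0.26],[0,0,0.39],[0,0,0.52],[0,0,0.65]]
claw [255, 255, 255, 255, 255] T [[0,0,23],[0,0,46],[0,0,69],[0,0,92],[0,0,114]] D [[0,0,-0.0],[0,0,-0.0],[0,0,-0.0],[0,0,-0.0],[0,0,-0.0]]
last joints q6~ 0.53
```

>>> step_arm --claw '[255,255,255,255,255]' --translation '[[-2,26,2],[-4,52,4],[-6,78,6],[-8,104,8],[-10,130,10]]' --dr '[[0,0,0.13],[0,0,0.26],[0,0,0.39],[0,0,0.52],[0,0,0.65]]'

```text
clock: 18.3
tcp_pos: [0.5171, 0.2294, 0.1344]
eef_rot: [-0.001, 0.434, 0.901, -0.001]
force: [1.1, -0.5, -1.6]
width: 0.505
gripper_force: 41.1
```

>>> step_arm --claw '[255,255,255,255,255]' --translation '[[14,22,2],[28,43,4],[43,65,6],[57,86,8],[71,108,10]]' --dr '[[0,0,0.13],[0,0,0.26],[0,0,0.39],[0,0,0.52],[0,0,0.65]]'

```text
clock: 18.8
tcp_pos: [0.5565, 0.3524, 0.1241]
eef_rot: [-0.0, 0.699, 0.715, -0.001]
force: [-0.4, 0.5, -2.0]
width: 0.506
gripper_force: 41.1
```

>>> step_arm --claw '[255,255,255,255,255]' --translation '[[0,0,20],[0,0,45],[0,0,70],[0,0,70],[0,0,70]]' --dr '[[0,0,0],[0,0,0],[0,0,0],[0,0,0],[0,0,0]]'

```text
clock: 19.3
tcp_pos: [0.5562, 0.3513, 0.0543]
eef_rot: [-0.0, 0.697, 0.717, -0.001]
force: [-0.4, 0.3, -1.6]
width: 0.506
gripper_force: 41.2
```

```bash
python3 - <<'E'
from h import *
st()
im,d,p=snap('wrist','w8.png'); w=world(d,p)
plan([(558,352,16,1.9,255,4),(558,352,16,1.9,0,5),(558,352,120,1.9,0,3),(440,200,160,40,0),(477,104,130,76.3,0)])
E
```

```text
{'clock': 19.3, 'q': [0.525, 0.388, 1.789, 0.0, 0.967, 0.496], 'tcp_pos': [0.556, 0.351, 0.054], 'eef_rot': [-0.0, 0.697, 0.717, -0.001], 'force': [-0.381, 0.302, -1.642], 'width': 0.506}
now [557.3 351.9  55.8] closing 1.7 tilt 0.01
claw [255, 255, 255, 255, 0] T [[0,0,10],[0,0,20],[0,1,30],[0,1,40],[0,1,40]] D [[0,0,-0.0],[0,0,-0.0],[0,0,-0.0],[0,0,-0.0],[0,0,-0.0]]
claw [0, 0, 0, 0, 0] T [[0,0,0],[0,0,0],[0,0,0],[0,0,0],[0,0,-35]] D [[0,0,-0.0],[0,0,-0.0],[0,0,-0.0],[0,0,-0.0],[0,0,-0.0]]
claw [0, 0, 0, 0, 0] T [[0,0,-35],[0,0,-69],[-30,-25,-77],[-59,-49,-85],[-89,-74,-93]] D [[0,0,-0.0],[0,0,-0.0],[0,0,-0.14],[0,0,-0.27],[0,0,-0.4]]
claw [0, 0, 0, 0, 0] T [[-18,-34,-8],[-36,-68,-16],[-56,-69,-10],[-77,-70,-4],[-97,-72,2]] D [[0,0,-0.14],[0,0,-0.27],[0,0,-0.4],[0,0,-0.52],[0,0,-0.65]]
claw [0, 0] T [[-16,-13,6],[-32,-27,12]] D [[0,0,-0.13],[0,0,-0.25]]
last joints q6~ -1.12
```

View pics/w8.png

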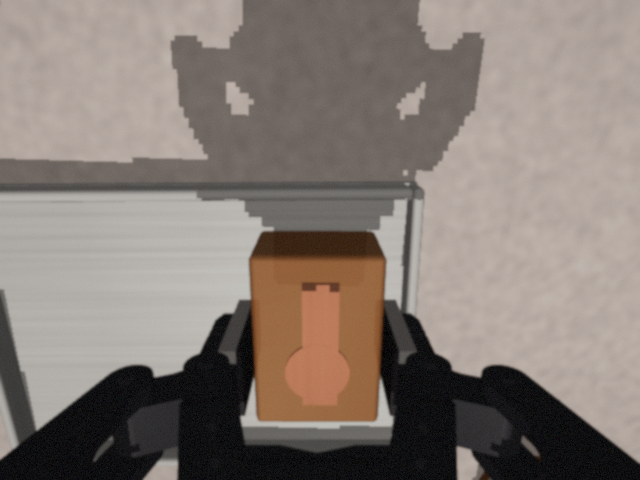

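```bash
python3 - <<'E'
from h import *
im,d,p=snap('wrist'); w=world(d,p).reshape(-1,3)
t=w[(w[:,2]>.015)&(w[:,2]<.023)]
c,s=np.cos(.033),np.sin(.033)
a=(t[:,:2]*1000-[499.5,318])@np.array([[c,-s],[s,c]])
m=(abs(a[:,0])<130)&(abs(a[:,1])<100); a=a[m]
for k in (0,1):
    h,e=np.histogram(a[:,k],bins=np.arange(-120,121,5)); print([(int(x),int(n)) for x,n in zip(e,h) if n>60])
E
```

```text
[(-105, 971), (-80, 133), (-75, 148), (-70, 154), (-65, 181), (-60, 147), (-55, 139), (-50, 143), (-45, 151), (-40, 138), (-35, 149), (-30, 188), (-25, 281), (-20, 198), (-15, 153), (-10, 152), (-5, 148), (0, 150), (5, 141), (10, 142), (15, 139), (20, 145), (25, 140), (30, 147), (35, 150), (40, 142), (45, 153), (50, 145), (55, 168), (60, 147), (65, 159), (70, 145), (75, 143), (80, 140), (85, 145), (90, 150), (95, 798), (100, 841)]
[(-75, 262), (-65, 95), (-60, 118), (-55, 129), (-50, 130), (-45, 125), (-40, 119), (-35, 93), (-30, 84), (15, 114), (20, 117), (25, 122), (30, 125), (35, 126), (40, 128), (45, 135), (50, 141), (55, 135), (60, 144), (65, 1458), (70, 3973)]
```

>>> step_arm --claw '[255,255,255,255,255]' --translation '[[0,-5,0],[0,-5,20],[0,-5,33],[0,-5,40],[0,-5,40]]' --dr '[[0,0,0],[0,0,0],[0,0,0],[0,0,0],[0,0,0]]'

```text
clock: 19.9
tcp_pos: [0.552, 0.3516, 0.0155]
eef_rot: [-0.0, 0.697, 0.717, -0.0]
force: [-0.6, 0.2, -1.8]
width: 0.509
gripper_force: 41.6
```

>>> step_arm --claw '[110,95,95,95,95]' --translation '[[0,0,0],[0,0,0],[0,0,0],[0,0,-10],[0,0,-40]]' --dr '[[0,0,0],[0,0,0],[0,0,0],[0,0,0],[0,0,0]]'

```text
clock: 20.4
tcp_pos: [0.5494, 0.3501, 0.0526]
eef_rot: [-0.001, 0.697, 0.717, -0.003]
force: [-1.0, 0.1, 0.3]
width: 0.628
gripper_force: 0.0
```

>>> step_arm --claw '[0,0,0,0,0]' --translation '[[0,0,-40],[0,0,-75],[-30,-20,-80],[-59,-42,-85],[-89,-66,-93]]' --dr '[[0,0,0],[0,0,0],[0,0,-0.13],[0,0,-0.26],[0,0,-0.4]]'

```text
clock: 20.9
tcp_pos: [0.4884, 0.2601, 0.1495]
eef_rot: [0.0, 0.538, 0.843, 0.0]
force: [-0.0, -0.7, 0.5]
width: 1.001
gripper_force: 0.0
```

```bash
python3 - <<'E'
from h import *
st()
plan([(477,104,130,76.3,0,8),(477,104,130,76.3,0,2)])
E
```

```text
{'clock': 20.9, 'q': [0.445, 0.101, 1.953, -0.0, 1.087, 0.01], 'tcp_pos': [0.488, 0.26, 0.149], 'eef_rot': [0.0, 0.538, 0.843, 0.0], 'force': [-0.009, -0.738, 0.53], 'width': 1.001}
now [488.4 260.1 149.5] closing 24.9 tilt 0.07
claw [0, 0, 0, 0, 0] T [[-17,-10,2],[-34,-19,5],[-51,-29,7],[-68,-38,10],[-86,-48,12]] D [[0,0,-0.11],[0,0,-0.22],[0,0,-0.34],[0,0,-0.45],[0,0,-0.56]]
claw [0, 0, 0, 0, 0] T [[-9,-17,3],[-19,-34,5],[-28,-51,7],[-28,-51,7],[-28,-51,7]] D [[0,0,-0.11],[0,0,-0.22],[0,0,-0.34],[0,0,-0.34],[0,0,-0.34]]
last joints q6~ -1.12
```

>>> step_arm --claw '[0,0,0,0,0]' --translation '[[-17,-10,2],[-34,-19,5],[-51,-29,7],[-68,-38,10],[-86,-48,12]]' --dr '[[0,0,-0.11],[0,0,-0.22],[0,0,-0.34],[0,0,-0.45],[0,0,-0.56]]'

```text
clock: 21.4
tcp_pos: [0.481, 0.162, 0.1372]
eef_rot: [0.001, 0.285, 0.959, 0.0]
force: [0.3, -0.2, -0.6]
width: 0.999
gripper_force: 0.0
```

>>> step_arm --claw '[0,0,0,0,0]' --translation '[[-9,-17,3],[-19,-34,5],[-28,-51,7],[-28,-51,7],[-28,-51,7]]' --dr '[[0,0,-0.11],[0,0,-0.22],[0,0,-0.34],[0,0,-0.34],[0,0,-0.34]]'

```text
clock: 21.9
tcp_pos: [0.4766, 0.1046, 0.13]
eef_rot: [0.001, 0.122, 0.992, 0.0]
force: [-0.5, 0.9, -0.3]
width: 0.999
gripper_force: 0.0
```

```bash
python3 - <<'E'
from h import *
im,d,p=snap('wrist'); w=world(d,p); print('holder',wrect(w,.057,.075,(.477,.104),.08))
im,d,p=snap('top'); w=world(d,p)
print('block1 tray',wrect(w,.028,.043,(.55,.35),.06))
for c in [(.507,-.247),(.512,-.39)]: print(wrect(w,.037,.055,c,.075))
plan([(477,104,31,76.3,0,4)])
E
```

```text
holder {'c': [476.2, 103.1], 'long': 96.9, 'short': 62.4, 'ang': 165.9, 'z': 65.1, 'n': 10735}
block1 tray {'c': [552.8, 358.8], 'long': 53.9, 'short': 45.0, 'ang': 89.7, 'z': 34.5, 'n': 591}
{'c': [506.8, -247.6], 'long': 97.3, 'short': 63.5, 'ang': 2.9, 'z': 42.6, 'n': 1683}
{'c': [512.1, -388.9], 'long': 96.3, 'short': 65.4, 'ang': 10.9, 'z': 42.6, 'n': 1711}
now [476.7 105.3 129.9] closing 76.1 tilt 0.07
claw [0, 0, 0, 0] T [[0,0,25],[0,-1,49],[0,-1,74],[-1,-1,99]] D [[0,0,-0.0],[0,0,-0.0],[0,0,-0.0],[0,0,-0.0]]
last joints q6~ -1.12
```

>>> step_arm --claw '[0,0,0,0,0]' --translation '[[0,-1,30],[0,-1,60],[0,-1,85],[0,-1,99],[0,-1,99]]' --dr '[[0,0,0],[0,0,0],[0,0,0],[0,0,0],[0,0,0]]'

```text
clock: 22.5
tcp_pos: [0.4741, 0.104, 0.0283]
eef_rot: [-0.002, 0.12, 0.993, -0.001]
force: [-0.8, 0.5, -0.6]
width: 1.0
gripper_force: 0.0
```

>>> step_arm --claw '[255,255,255,255,255]' --translation '[[0,0,0],[0,0,0],[0,0,0],[0,0,0],[0,0,0]]' --dr '[[0,0,0],[0,0,0],[0,0,0],[0,0,0],[0,0,0]]'

```text
clock: 23.0
tcp_pos: [0.4777, 0.104, 0.0319]
eef_rot: [0.002, 0.121, 0.993, 0.001]
force: [-0.4, 1.3, 6.7]
width: 0.717
gripper_force: 45.9
```

>>> step_arm --claw '[255,255,255,255,255]' --translation '[[0,0,-15],[0,0,-35],[0,0,-60],[0,0,-90],[0,0,-90]]' --dr '[[0,0,0],[0,0,0],[0,0,0],[0,0,0],[0,0,0]]'

```text
clock: 23.5
tcp_pos: [0.4792, 0.1041, 0.1246]
eef_rot: [0.004, 0.121, 0.993, 0.001]
force: [0.6, -0.4, -1.4]
width: 0.72
gripper_force: 45.1
```

>>> step_arm --claw '[255,255,255,255,255]' --translation '[[-11,-34,0],[-21,-67,0],[-32,-101,0],[-42,-135,0],[-53,-168,0]]' --dr '[[0,0,-0.03],[0,0,-0.06],[0,0,-0.09],[0,0,-0.11],[0,0,-0.13]]'

```text
clock: 24.0
tcp_pos: [0.4859, -0.0734, 0.1189]
eef_rot: [-0.001, 0.055, 0.998, 0.0]
force: [0.6, 0.8, -1.5]
width: 0.715
gripper_force: 45.1
```

>>> step_arm --claw '[255,255,255,255,255]' --translation '[[-6,-35,0],[-6,-35,30],[-6,-35,60],[-6,-35,80],[-6,-35,80]]' --dr '[[0,0,-0.02],[0,0,-0.02],[0,0,-0.02],[0,0,-0.02],[0,0,-0.02]]'

```text
clock: 24.5
tcp_pos: [0.4847, -0.1067, 0.0358]
eef_rot: [-0.005, 0.046, 0.999, 0.001]
force: [-1.1, -0.1, -1.5]
width: 0.719
gripper_force: 44.9
```

```bash
python3 - <<'E'
from h import *
st()
im,d,p=snap('wrist','w9.png'); w=world(d,p); f=w.reshape(-1,3)
q=f[(np.hypot(f[:,0]-.489,f[:,1]+.107)<.06)]
h,e=np.histogram(q[:,2],bins=np.arange(-.002,.1,.003)); print([(round(float(a),3),int(n)) for a,n in zip(e,h) if n>500])
st()
E
```

```text
{'clock': 24.5, 'q': [-0.267, 0.146, 2.146, -0.0, 0.859, -1.745], 'tcp_pos': [0.485, -0.107, 0.036], 'eef_rot': [-0.005, 0.046, 0.999, 0.001], 'force': [-1.135, -0.083, -1.498], 'width': 0.719}
[(0.001, 4647), (0.004, 7995), (0.028, 614), (0.031, 742), (0.034, 7887), (0.037, 1563), (0.04, 1266), (0.043, 1364), (0.046, 1483), (0.049, 1690), (0.052, 1848), (0.055, 1964), (0.058, 2157), (0.061, 2211), (0.064, 1793), (0.067, 18350), (0.07, 4234), (0.073, 678), (0.076, 928), (0.079, 722), (0.082, 525), (0.085, 1202), (0.088, 1712), (0.091, 2789), (0.094, 6112)]
{'clock': 24.55, 'q': [-0.266, 0.144, 2.143, -0.0, 0.86, -1.745], 'tcp_pos': [0.487, -0.107, 0.038], 'eef_rot': [-0.003, 0.046, 0.999, 0.001], 'force': [0.5, -0.421, -0.251], 'width': 0.716}
```

>>> step_arm --claw '[255,255,255,255,255]' --translation '[[0,0,12],[0,0,22],[0,0,28],[0,0,28],[0,0,28]]' --dr '[[0,0,0],[0,0,0],[0,0,0],[0,0,0],[0,0,0]]'

```text
clock: 25.05
tcp_pos: [0.4895, -0.1076, 0.0124]
eef_rot: [0.0, 0.046, 0.999, -0.0]
force: [0.4, -0.5, -2.4]
width: 0.718
gripper_force: 45.2
```

>>> step_arm --claw '[255,255,200,100,0]' --translation '[[0,0,1],[0,0,1],[0,0,1],[0,0,1],[0,0,1]]' --dr '[[0,0,0],[0,0,0],[0,0,0],[0,0,0],[0,0,0]]'

```text
clock: 25.55
tcp_pos: [0.4897, -0.1077, 0.0115]
eef_rot: [0.001, 0.046, 0.999, -0.0]
force: [-0.5, -0.7, -0.1]
width: 0.869
gripper_force: 0.0
```

>>> step_arm --claw '[0,0,0,0,0]' --translation '[[0,0,0],[0,0,-30],[0,0,-70],[0,0,-110],[0,0,-140]]' --dr '[[0,0,0],[0,0,0],[0,0,0],[0,0,0],[0,0,0]]'

```text
clock: 26.05
tcp_pos: [0.4901, -0.1079, 0.1537]
eef_rot: [0.001, 0.046, 0.999, -0.0]
force: [0.9, 0.2, -0.7]
width: 0.999
gripper_force: 0.0
```

```bash
python3 - <<'E'
from h import *
im,d,p=snap('wrist'); w=world(d,p); print('holderA',wrect(w,.037,.055,(.489,-.107),.08),'holderB',wrect(w,.037,.055,(.507,-.248),.075))
im,d,p=snap('top'); w=world(d,p)
for c in [(.507,-.247),(.512,-.39)]: print(wrect(w,.037,.055,c,.075))
plan([(506,-248,130,93,0),(506,-248,130,93,0,3)])
E
```

```text
holderA {'c': [488.2, -109.3], 'long': 96.7, 'short': 62.2, 'ang': 174.5, 'z': 45.1, 'n': 7573} holderB {'c': [505.8, -250.5], 'long': 96.8, 'short': 64.0, 'ang': 3.1, 'z': 43.6, 'n': 13694}
{'c': [508.0, -257.1], 'long': 97.8, 'short': 45.6, 'ang': 0.9, 'z': 42.7, 'n': 917}
{'c': [512.1, -389.6], 'long': 96.2, 'short': 64.0, 'ang': 11.0, 'z': 42.6, 'n': 1713}
now [ 493.3 -108.7  156.7] closing 84.7 tilt 0.6
claw [0, 0, 0, 0, 0] T [[-6,-34,7],[-13,-69,13],[-19,-103,20],[-25,-138,27],[-25,-138,27]] D [[0,0,-0.04],[0,0,-0.07],[0,0,-0.11],[0,0,-0.14],[0,0,-0.14]]
claw [0, 0] T [[-1,0,0],[-1,0,0]] D [[0,0,-0.0],[0,0,-0.0]]
last joints q6~ -2.08
```

>>> step_arm --claw '[0,0,0,0,0]' --translation '[[-8,-35,6],[-16,-70,12],[-24,-105,20],[-31,-139,30],[-31,-139,30]]' --dr '[[0,0,-0.04],[0,0,-0.07],[0,0,-0.11],[0,0,-0.145],[0,0,-0.145]]'

```text
clock: 26.65
tcp_pos: [0.5064, -0.2519, 0.1187]
eef_rot: [-0.001, -0.025, 1.0, 0.0]
force: [-0.6, 0.2, -0.3]
width: 1.0
gripper_force: 0.0
```

>>> step_arm --claw '[0,0]' --translation '[[0,0,0],[0,0,0]]' --dr '[[0,0,0],[0,0,0]]'

```text
clock: 26.85
tcp_pos: [0.5069, -0.2479, 0.1205]
eef_rot: [-0.001, -0.027, 1.0, 0.001]
force: [0.6, 1.3, -0.0]
width: 0.998
gripper_force: 0.0
```

```bash
python3 - <<'E'
from h import *
im,d,p=snap('wrist'); w=world(d,p); print('holderB',wrect(w,.037,.055,(.507,-.248),.07))
plan([(508,-249,10,93,0)])
E
```

```text
holderB {'c': [505.9, -250.6], 'long': 97.0, 'short': 62.3, 'ang': 3.2, 'z': 43.8, 'n': 18201}
now [ 507.1 -247.8  120.9] closing 93.1 tilt 0.05
claw [0, 0, 0] T [[0,0,37],[-1,-1,74],[-1,-1,111]] D [[0,0,0.0],[0,0,0.0],[0,0,0.0]]
last joints q6~ -2.08
```

>>> step_arm --claw '[0,0,0,0,0]' --translation '[[-1,-1,35],[-1,-1,70],[-1,-1,100],[-1,-1,111],[-1,-1,111]]' --dr '[[0,0,0],[0,0,0],[0,0,0],[0,0,0],[0,0,0]]'

```text
clock: 27.4
tcp_pos: [0.507, -0.2481, 0.0087]
eef_rot: [-0.002, -0.027, 1.0, 0.001]
force: [0.0, 0.4, -0.0]
width: 0.995
gripper_force: 0.0
```

>>> step_arm --claw '[255,255,255,255,255]' --translation '[[0,0,0],[0,0,0],[0,0,0],[0,0,0],[0,0,0]]' --dr '[[0,0,0],[0,0,0],[0,0,0],[0,0,0],[0,0,0]]'

```text
clock: 27.9
tcp_pos: [0.5103, -0.2505, 0.0126]
eef_rot: [0.002, -0.026, 1.0, -0.001]
force: [0.9, 1.6, 7.1]
width: 0.718
gripper_force: 46.0
```

>>> step_arm --claw '[255,255,255,255,255]' --translation '[[0,0,-20],[0,0,-50],[0,0,-80],[0,0,-110],[0,0,-110]]' --dr '[[0,0,0],[0,0,0],[0,0,0],[0,0,0],[0,0,0]]'

```text
clock: 28.4
tcp_pos: [0.5118, -0.2518, 0.1256]
eef_rot: [0.004, -0.027, 1.0, -0.003]
force: [1.5, -1.0, -2.9]
width: 0.723
gripper_force: 45.5
```

>>> step_arm --claw '[255,255,255,255,255]' --translation '[[1,39,0],[2,79,0],[3,118,0],[4,157,0],[6,197,0]]' --dr '[[0,0,0.033],[0,0,0.066],[0,0,0.1],[0,0,0.132],[0,0,0.165]]'

```text
clock: 28.9
tcp_pos: [0.4908, -0.0521, 0.119]
eef_rot: [-0.001, 0.057, 0.998, 0.0]
force: [0.7, 0.4, -2.0]
width: 0.722
gripper_force: 46.2
```

>>> step_arm --claw '[255,255,255,255,255]' --translation '[[8,39,0],[15,77,0],[22,116,0],[30,155,0],[30,155,0]]' --dr '[[0,0,0.033],[0,0,0.066],[0,0,0.1],[0,0,0.132],[0,0,0.132]]'

```text
clock: 29.4
tcp_pos: [0.478, 0.1077, 0.1191]
eef_rot: [-0.001, 0.12, 0.993, 0.001]
force: [0.7, -0.6, -3.2]
width: 0.717
gripper_force: 46.3
```

>>> step_arm --claw '[255,255,255,255]' --translation '[[0,0,20],[0,0,40],[0,0,40],[0,0,40]]' --dr '[[0,0,0],[0,0,0],[0,0,0],[0,0,0]]'

```text
clock: 29.8
tcp_pos: [0.4785, 0.1033, 0.0793]
eef_rot: [-0.001, 0.122, 0.993, -0.0]
force: [0.1, -0.7, -2.0]
width: 0.722
gripper_force: 46.1
```

```bash
cat >> h.py <<'E'
def align(zr):
    "holder rim against bed, along tool x (s) and y (t), by the wrist camera"
    w=world(*snap('wrist')[1:]).reshape(-1,3)
    u=np.array([-.971,.238]); v=np.array([.238,.971])
    def ends(z0,z1,lim):
        q=w[(w[:,2]>z0)&(w[:,2]<z1)]; q=q[np.hypot(q[:,0]-.477,q[:,1]-.105)<.09]
        s=q[:,:2]@u*1000; q3=q[s>np.percentile(s,99.5)-lim]; tt=q3[:,:2]@v*1000
        return np.percentile(s,99.7).round(1),np.percentile(tt,[.5,99.5]).mean().round(1),np.ptp(tt).round(1),np.median(q3[:,2]).round(4)
    a=ends(zr-.006,zr+.005,8); b=ends(.0215,.027,3)
    print('rim',a,'bed',b,'move tool x',(b[0]-52-a[0]+48).round(1),'y',(b[1]-a[1]).round(1)); st()
E
python3 - <<'E'
from h import *
align(.113)
E
```

```text
rim (np.float64(-388.0), np.float64(212.7), np.float64(62.6), np.float64(0.1121)) bed (np.float64(-385.9), np.float64(213.4), np.float64(53.9), np.float64(0.0241)) move tool x -1.9 y 0.7
{'clock': 29.85, 'q': [0.162, 0.065, 2.136, -0.0, 0.941, -1.164], 'tcp_pos': [0.479, 0.103, 0.08], 'eef_rot': [-0.0, 0.122, 0.993, -0.0], 'force': [-0.213, -0.198, -2.286], 'width': 0.717}
```

>>> step_arm --claw '[255,255,255,255,255]' --translation '[[-2,1,0],[-2,1,12],[-2,1,24],[-2,1,36],[-2,1,44]]' --dr '[[0,0,0],[0,0,0],[0,0,0],[0,0,0],[0,0,0]]'

```text
clock: 30.35
tcp_pos: [0.481, 0.1045, 0.0348]
eef_rot: [-0.001, 0.122, 0.993, -0.0]
force: [-0.4, 0.3, -1.1]
width: 0.718
gripper_force: 46.4
```

>>> step_arm --claw '[255,255,255,255,255]' --translation '[[0,0,3],[0,0,4],[0,0,4],[0,0,4],[0,0,4]]' --dr '[[0,0,0],[0,0,0],[0,0,0],[0,0,0],[0,0,0]]'

```text
clock: 30.85
tcp_pos: [0.4805, 0.1045, 0.0327]
eef_rot: [-0.001, 0.122, 0.993, -0.0]
force: [-5.5, -0.1, 7.6]
width: 0.717
gripper_force: 47.6
```

>>> step_arm --claw '[200,100,0,0,0]' --translation '[[0,0,0],[0,0,0],[0,0,0],[0,0,0],[0,0,-20]]' --dr '[[0,0,0],[0,0,0],[0,0,0],[0,0,0],[0,0,0]]'

```text
clock: 31.35
tcp_pos: [0.4791, 0.104, 0.0499]
eef_rot: [-0.003, 0.122, 0.993, -0.001]
force: [0.4, -0.2, -0.6]
width: 1.0
gripper_force: 0.0
```

>>> step_arm --claw '[0,0,0,0]' --translation '[[0,0,-30],[0,0,-70],[0,0,-70],[0,0,-70]]' --dr '[[0,0,0],[0,0,0],[0,0,0],[0,0,0]]'

```text
clock: 31.75
tcp_pos: [0.4829, 0.1046, 0.1235]
eef_rot: [0.002, 0.122, 0.993, 0.0]
force: [-0.7, -0.6, 0.5]
width: 0.999
gripper_force: 0.0
```

```bash
python3 - <<'E'
from h import *
st()
im,d,p=snap('wrist'); w=world(d,p)
print('block',wrect(w,.08,.093,(.477,.104),.06),'holder',wrect(w,.058,.093,(.477,.104),.08))
plan([(477.5,104.5,65,None,0)])
E
```

```text
{'clock': 31.75, 'q': [0.163, 0.015, 2.096, -0.0, 1.027, -1.164], 'tcp_pos': [0.483, 0.105, 0.124], 'eef_rot': [0.002, 0.122, 0.993, 0.0], 'force': [-0.664, -0.595, 0.533], 'width': 0.999}
block {'c': [476.9, 105.1], 'long': 64.1, 'short': 44.1, 'ang': 165.8, 'z': 86.3, 'n': 12313} holder {'c': [476.6, 103.6], 'long': 96.9, 'short': 62.4, 'ang': 166.0, 'z': 85.4, 'n': 21788}
now [481.5 104.4 122. ] closing 76.0 tilt 0.01
claw [0, 0] T [[2,0,29],[4,-1,57]] D [[0,0,-0.0],[0,0,-0.0]]
last joints q6~ -1.11
```

>>> step_arm --claw '[0,0,0,0,0]' --translation '[[4,0,25],[4,0,45],[4,0,57],[4,0,57],[4,0,57]]' --dr '[[0,0,0],[0,0,0],[0,0,0],[0,0,0],[0,0,0]]'

```text
clock: 32.3
tcp_pos: [0.4773, 0.1054, 0.0646]
eef_rot: [-0.001, 0.122, 0.993, -0.0]
force: [-0.0, 0.0, -0.1]
width: 1.001
gripper_force: 0.0
```

>>> step_arm --claw '[255,255,255,255,255]' --translation '[[0,0,0],[0,0,0],[0,0,0],[0,0,0],[0,0,0]]' --dr '[[0,0,0],[0,0,0],[0,0,0],[0,0,0],[0,0,0]]'

```text
clock: 32.8
tcp_pos: [0.4788, 0.1056, 0.0664]
eef_rot: [0.001, 0.122, 0.993, 0.0]
force: [-1.1, 0.2, 5.4]
width: 0.505
gripper_force: 41.3
```

>>> step_arm --claw '[255,255,255,255,255]' --translation '[[0,0,-5],[0,0,-12],[0,0,-22],[0,0,-50],[0,0,-80]]' --dr '[[0,0,0],[0,0,0],[0,0,0],[0,0,0],[0,0,0]]'

```text
clock: 33.3
tcp_pos: [0.4766, 0.1052, 0.1455]
eef_rot: [-0.001, 0.122, 0.993, -0.0]
force: [0.4, 0.1, -1.0]
width: 0.503
gripper_force: 40.9
```

>>> step_arm --claw '[255,255,255,255,255]' --translation '[[9,23,0],[18,46,0],[27,69,0],[37,92,0],[46,114,0]]' --dr '[[0,0,0.13],[0,0,0.26],[0,0,0.39],[0,0,0.52],[0,0,0.65]]'

```text
clock: 33.8
tcp_pos: [0.4604, 0.2281, 0.146]
eef_rot: [0.0, 0.435, 0.901, 0.0]
force: [1.5, -0.0, -0.9]
width: 0.501
gripper_force: 40.9
```

>>> step_arm --claw '[255,255,255,255,255]' --translation '[[21,13,0],[42,25,0],[63,38,0],[84,50,0],[105,63,0]]' --dr '[[0,0,0.13],[0,0,0.26],[0,0,0.39],[0,0,0.52],[0,0,0.645]]'

```text
clock: 34.3
tcp_pos: [0.4436, 0.3494, 0.1459]
eef_rot: [0.0, 0.698, 0.717, 0.0]
force: [-0.1, -0.9, -0.6]
width: 0.507
gripper_force: 40.9
```

>>> step_arm --claw '[255,255,255,255,255]' --translation '[[0,0,30],[0,0,60],[0,0,90],[0,0,90],[0,0,90]]' --dr '[[0,0,0],[0,0,0],[0,0,0],[0,0,0],[0,0,0]]'

```text
clock: 34.8
tcp_pos: [0.4437, 0.3482, 0.0554]
eef_rot: [-0.0, 0.696, 0.718, -0.001]
force: [0.1, 0.3, -0.5]
width: 0.504
gripper_force: 41.2
```

```bash
python3 - <<'E'
from h import *
st()
im,d,p=snap('wrist'); w=world(d,p)
print('block held top',wrect(w,.068,.082,(.443,.35),.06),'b1',wrect(w,.028,.042,(.553,.35),.06))
plan([(443.5,348,16,1.9,255)])
E
```

```text
{'clock': 34.8, 'q': [0.621, 0.23, 1.999, -0.0, 0.915, 0.589], 'tcp_pos': [0.444, 0.348, 0.055], 'eef_rot': [-0.0, 0.696, 0.718, -0.001], 'force': [0.056, 0.333, -0.501], 'width': 0.504}
block held top {'c': [442.9, 347.8], 'long': 70.5, 'short': 65.1, 'ang': 1.8, 'z': 75.3, 'n': 24188} b1 {'c': [551.0, 351.2], 'long': 64.2, 'short': 45.2, 'ang': 91.6, 'z': 35.3, 'n': 15202}
now [444.8 349.   56.7] closing 1.8 tilt 0.09
claw [255] T [[-1,-1,41]] D [[0,0,-0.0]]
last joints q6~ 0.63
```

>>> step_arm --claw '[255,255,255,255,255]' --translation '[[0,0,15],[0,0,30],[0,0,40],[0,0,40],[0,0,40]]' --dr '[[0,0,0],[0,0,0],[0,0,0],[0,0,0],[0,0,0]]'

```text
clock: 35.35
tcp_pos: [0.4438, 0.3483, 0.0147]
eef_rot: [-0.0, 0.696, 0.718, -0.0]
force: [0.4, -0.2, 0.1]
width: 0.507
gripper_force: 42.4
```

>>> step_arm --claw '[110,95,95,95,95]' --translation '[[0,0,0],[0,0,0],[0,0,0],[0,0,-10],[0,0,-40]]' --dr '[[0,0,0],[0,0,0],[0,0,0],[0,0,0],[0,0,0]]'

```text
clock: 35.85
tcp_pos: [0.4415, 0.3467, 0.0531]
eef_rot: [-0.001, 0.696, 0.718, -0.003]
force: [-0.5, 0.4, -0.2]
width: 0.631
gripper_force: 0.0
```

>>> step_arm --claw '[0,0]' --translation '[[0,0,-40],[0,0,-75]]' --dr '[[0,0,0],[0,0,0]]'

```text
clock: 36.05
tcp_pos: [0.444, 0.3485, 0.1324]
eef_rot: [0.0, 0.696, 0.718, 0.0]
force: [0.5, 0.4, 0.4]
width: 0.939
gripper_force: 0.0
```

>>> step_arm --claw '[0,0,0,0,0]' --translation '[[-24,3,0],[-49,6,0],[-73,8,0],[-98,11,0],[-122,14,0]]' --dr '[[0,0,-0.13],[0,0,-0.26],[0,0,-0.39],[0,0,-0.52],[0,0,-0.65]]'

```text
clock: 36.55
tcp_pos: [0.4621, 0.2261, 0.1313]
eef_rot: [0.0, 0.427, 0.904, 0.0]
force: [0.8, 0.2, -0.5]
width: 0.998
gripper_force: 0.0
```

>>> step_arm --claw '[0,0,0,0,0]' --translation '[[-21,-13,0],[-42,-25,0],[-63,-38,0],[-84,-50,0],[-105,-63,0]]' --dr '[[0,0,-0.13],[0,0,-0.26],[0,0,-0.39],[0,0,-0.52],[0,0,-0.645]]'

```text
clock: 37.05
tcp_pos: [0.4795, 0.1049, 0.1313]
eef_rot: [0.001, 0.119, 0.993, 0.0]
force: [-0.4, 0.2, 0.5]
width: 1.001
gripper_force: 0.0
```

>>> step_arm --claw '[0,0]' --translation '[[0,0,0],[0,0,0]]' --dr '[[0,0,0],[0,0,0]]'

```text
clock: 37.25
tcp_pos: [0.4794, 0.1057, 0.131]
eef_rot: [0.0, 0.123, 0.992, 0.0]
force: [0.1, -0.7, -0.2]
width: 1.002
gripper_force: 0.0
```

```bash
python3 - <<'E'
from h import *
im,d,p=snap('wrist'); w=world(d,p); print('holder',wrect(w,.057,.075,(.477,.104),.08))
im,d,p=snap('top'); w=world(d,p)
print('b2 tray',wrect(w,.028,.043,(.443,.35),.06),'C',wrect(w,.037,.055,(.512,-.39),.075))
plan([(478,104,31,76.1,0)])
E
```

```text
holder {'c': [476.3, 103.7], 'long': 96.5, 'short': 62.2, 'ang': 165.9, 'z': 65.1, 'n': 10636}
b2 tray {'c': [444.0, 358.3], 'long': 47.3, 'short': 44.9, 'ang': 90.0, 'z': 34.9, 'n': 519} C {'c': [512.4, -389.8], 'long': 96.7, 'short': 64.3, 'ang': 11.5, 'z': 42.5, 'n': 1720}
now [479.2 106.4 130.7] closing 76.0 tilt 0.04
claw [0, 0, 0] T [[0,-1,33],[0,-2,66],[1,-3,100]] D [[0,0,-0.0],[0,0,-0.0],[0,0,-0.0]]
last joints q6~ -1.11
```

>>> step_arm --claw '[0,0,0,0,0]' --translation '[[0,-2,33],[0,-2,66],[0,-2,90],[0,-2,99],[0,-2,99]]' --dr '[[0,0,0],[0,0,0],[0,0,0],[0,0,0],[0,0,0]]'

```text
clock: 37.85
tcp_pos: [0.4773, 0.1044, 0.03]
eef_rot: [-0.002, 0.121, 0.993, -0.0]
force: [0.3, -0.3, 1.0]
width: 0.996
gripper_force: 0.0
```

>>> step_arm --claw '[255,255,255,255,255]' --translation '[[0,0,0],[0,0,0],[0,0,0],[0,0,0],[0,0,0]]' --dr '[[0,0,0],[0,0,0],[0,0,0],[0,0,0],[0,0,0]]'

```text
clock: 38.35
tcp_pos: [0.4804, 0.1043, 0.0331]
eef_rot: [0.002, 0.122, 0.993, 0.001]
force: [-0.8, 1.5, 6.5]
width: 0.72
gripper_force: 45.8
```

>>> step_arm --claw '[255,255,255,255,255]' --translation '[[0,0,-15],[0,0,-35],[0,0,-60],[0,0,-90],[0,0,-90]]' --dr '[[0,0,0],[0,0,0],[0,0,0],[0,0,0],[0,0,0]]'

```text
clock: 38.85
tcp_pos: [0.482, 0.1043, 0.1257]
eef_rot: [0.004, 0.122, 0.993, 0.001]
force: [1.0, 0.4, -1.4]
width: 0.722
gripper_force: 45.0
```

>>> step_arm --claw '[255,255,255,255,255]' --translation '[[-13,-37,0],[-25,-74,0],[-38,-112,0],[-51,-149,0],[-63,-186,0]]' --dr '[[0,0,-0.033],[0,0,-0.066],[0,0,-0.1],[0,0,-0.132],[0,0,-0.165]]'

```text
clock: 39.35
tcp_pos: [0.494, -0.0933, 0.1201]
eef_rot: [-0.001, 0.039, 0.999, 0.0]
force: [0.5, 0.5, -1.0]
width: 0.719
gripper_force: 44.9
```

>>> step_arm --claw '[255,255,255,255,255]' --translation '[[-6,-39,0],[-13,-78,0],[-19,-117,0],[-25,-155,0],[-25,-155,0]]' --dr '[[0,0,-0.033],[0,0,-0.066],[0,0,-0.1],[0,0,-0.132],[0,0,-0.132]]'

```text
clock: 39.85
tcp_pos: [0.5074, -0.2527, 0.1204]
eef_rot: [-0.0, -0.025, 1.0, -0.001]
force: [0.8, 0.2, -0.8]
width: 0.721
gripper_force: 45.1
```

>>> step_arm --claw '[255,255,255,255,255]' --translation '[[0,0,30],[0,0,60],[0,0,80],[0,0,80],[0,0,80]]' --dr '[[0,0,0],[0,0,0],[0,0,0],[0,0,0],[0,0,0]]'

```text
clock: 40.35
tcp_pos: [0.5068, -0.2475, 0.0405]
eef_rot: [-0.001, -0.027, 1.0, 0.001]
force: [0.2, -0.2, -2.4]
width: 0.721
gripper_force: 45.0
```

```bash
python3 - <<'E'
from h import *
snap('wrist');plan([(508,-249,12,93,255)])
E
```

```text
now [ 507.9 -248.2   41.7] closing 93.1 tilt 0.02
claw [255] T [[0,-1,30]] D [[0,0,0.0]]
last joints q6~ -2.08
```

>>> step_arm --claw '[255,255,255,255,255]' --translation '[[0,0,12],[0,0,22],[0,0,28],[0,0,30],[0,0,30]]' --dr '[[0,0,0],[0,0,0],[0,0,0],[0,0,0],[0,0,0]]'

```text
clock: 40.9
tcp_pos: [0.5072, -0.2481, 0.0129]
eef_rot: [-0.001, -0.027, 1.0, 0.0]
force: [-6.7, 3.6, 14.3]
width: 0.716
gripper_force: 47.2
```

>>> step_arm --claw '[255,200,100,0,0]' --translation '[[0,0,0],[0,0,0],[0,0,0],[0,0,0],[0,0,0]]' --dr '[[0,0,0],[0,0,0],[0,0,0],[0,0,0],[0,0,0]]'

```text
clock: 41.4
tcp_pos: [0.5079, -0.2485, 0.0114]
eef_rot: [0.0, -0.027, 1.0, -0.0]
force: [-0.3, -0.0, -0.3]
width: 0.996
gripper_force: 0.0
```

>>> step_arm --claw '[0,0,0,0,0]' --translation '[[0,0,0],[0,0,-35],[0,0,-70],[0,0,-110],[0,0,-110]]' --dr '[[0,0,0],[0,0,0],[0,0,0],[0,0,0],[0,0,0]]'

```text
clock: 41.9
tcp_pos: [0.5121, -0.2507, 0.1278]
eef_rot: [0.005, -0.027, 1.0, -0.003]
force: [0.9, -1.1, -0.0]
width: 1.001
gripper_force: 0.0
```

>>> step_arm --claw '[0,0,0,0,0]' --translation '[[1,-40,0],[2,-80,0],[3,-120,0],[3,-142,0],[3,-142,0]]' --dr '[[0,0,-0.04],[0,0,-0.08],[0,0,-0.12],[0,0,-0.14],[0,0,-0.14]]'

```text
clock: 42.4
tcp_pos: [0.5119, -0.3933, 0.1204]
eef_rot: [-0.0, -0.095, 0.995, -0.0]
force: [-0.1, 0.6, -0.6]
width: 1.0
gripper_force: 0.0
```

>>> step_arm --claw '[0,0]' --translation '[[0,0,0],[0,0,0]]' --dr '[[0,0,0],[0,0,0]]'

```text
clock: 42.6
tcp_pos: [0.5118, -0.389, 0.1204]
eef_rot: [-0.001, -0.097, 0.995, 0.001]
force: [-0.1, -0.5, 0.1]
width: 0.996
gripper_force: 0.0
```

```bash
python3 - <<'E'
from h import *
im,d,p=snap('wrist'); w=world(d,p); print('C',wrect(w,.037,.055,(.512,-.39),.07))
im,d,p=snap('top'); w=world(d,p)
for c in [(.49,-.107),(.507,-.248)]: print(wrect(w,.037,.055,c,.075))
print('b',wrect(w,.028,.043,(.443,.35),.06),wrect(w,.028,.043,(.553,.35),.06))
plan([(514,-391,10,101.3,0)])
E
```

```text
C {'c': [511.3, -392.7], 'long': 96.8, 'short': 62.3, 'ang': 11.2, 'z': 43.8, 'n': 18255}
{'c': [489.4, -106.4], 'long': 96.8, 'short': 62.0, 'ang': 174.7, 'z': 44.0, 'n': 842}
{'c': [504.9, -247.5], 'long': 96.7, 'short': 63.5, 'ang': 3.1, 'z': 43.9, 'n': 893}
b {'c': [444.2, 349.5], 'long': 64.1, 'short': 44.2, 'ang': 91.4, 'z': 34.4, 'n': 830} {'c': [552.9, 352.8], 'long': 65.5, 'short': 45.1, 'ang': 91.2, 'z': 34.6, 'n': 781}
now [ 512.1 -388.9  120.9] closing 101.1 tilt 0.06
claw [0, 0, 0] T [[0,-1,37],[-1,-2,74],[-1,-2,111]] D [[0,0,-0.0],[0,0,-0.0],[0,0,-0.0]]
last joints q6~ -2.42
```

>>> step_arm --claw '[0,0,0,0,0]' --translation '[[-1,-2,35],[-1,-2,70],[-1,-2,100],[-1,-2,111],[-1,-2,111]]' --dr '[[0,0,0],[0,0,0],[0,0,0],[0,0,0],[0,0,0]]'

```text
clock: 43.2
tcp_pos: [0.5122, -0.3901, 0.0082]
eef_rot: [-0.002, -0.097, 0.995, 0.002]
force: [-0.5, -0.3, 0.2]
width: 1.002
gripper_force: 0.0
```

>>> step_arm --claw '[255,255,255,255,255]' --translation '[[0,0,0],[0,0,0],[0,0,0],[0,0,0],[0,0,0]]' --dr '[[0,0,0],[0,0,0],[0,0,0],[0,0,0],[0,0,0]]'

```text
clock: 43.7
tcp_pos: [0.5152, -0.3932, 0.0128]
eef_rot: [0.002, -0.096, 0.995, -0.001]
force: [1.1, 0.7, 6.8]
width: 0.72
gripper_force: 46.6
```

>>> step_arm --claw '[255,255,255,255,255]' --translation '[[0,0,-20],[0,0,-50],[0,0,-80],[0,0,-110],[0,0,-110]]' --dr '[[0,0,0],[0,0,0],[0,0,0],[0,0,0],[0,0,0]]'

```text
clock: 44.2
tcp_pos: [0.5165, -0.3947, 0.1261]
eef_rot: [0.004, -0.096, 0.995, -0.004]
force: [1.8, -0.6, -2.2]
width: 0.722
gripper_force: 45.7
```

>>> step_arm --claw '[255,255,255,255,255]' --translation '[[-5,38,0],[-10,76,0],[-14,113,0],[-19,151,0],[-24,189,0]]' --dr '[[0,0,0.034],[0,0,0.067],[0,0,0.1],[0,0,0.134],[0,0,0.168]]'

```text
clock: 44.7
tcp_pos: [0.4993, -0.2003, 0.1185]
eef_rot: [-0.001, -0.012, 1.0, 0.0]
force: [0.1, 1.1, -3.1]
width: 0.714
gripper_force: 46.4
```

>>> step_arm --claw '[255,255,255,255,255]' --translation '[[2,38,0],[3,76,0],[5,114,0],[6,152,0],[8,190,0]]' --dr '[[0,0,0.034],[0,0,0.067],[0,0,0.1],[0,0,0.134],[0,0,0.168]]'

```text
clock: 45.2
tcp_pos: [0.4867, -0.0108, 0.1188]
eef_rot: [-0.001, 0.072, 0.997, -0.0]
force: [0.5, 1.0, -1.4]
width: 0.717
gripper_force: 46.4
```

>>> step_arm --claw '[255,255,255,255,255]' --translation '[[8,38,0],[15,76,0],[23,113,0],[23,113,0],[23,113,20]]' --dr '[[0,0,0.03],[0,0,0.07],[0,0,0.1],[0,0,0.1],[0,0,0.1]]'

```text
clock: 45.7
tcp_pos: [0.4831, 0.1041, 0.1015]
eef_rot: [0.002, 0.119, 0.993, 0.0]
force: [0.4, -0.7, -2.6]
width: 0.713
gripper_force: 46.6
```

>>> step_arm --claw '[255,255,255,255]' --translation '[[0,0,20],[0,0,20],[0,0,20],[0,0,20]]' --dr '[[0,0,0],[0,0,0],[0,0,0],[0,0,0]]'

```text
clock: 46.1
tcp_pos: [0.4819, 0.1025, 0.0809]
eef_rot: [0.0, 0.121, 0.993, 0.0]
force: [0.9, 0.4, -1.9]
width: 0.72
gripper_force: 46.2
```

```bash
python3 - <<'E'
from h import *
align(.113)
E
```

```text
rim (np.float64(-392.3), np.float64(212.7), np.float64(62.4), np.float64(0.1132)) bed (np.float64(-385.9), np.float64(213.2), np.float64(53.3), np.float64(0.0241)) move tool x 2.4 y 0.5
{'clock': 46.15, 'q': [0.159, 0.067, 2.131, -0.0, 0.941, -1.168], 'tcp_pos': [0.482, 0.103, 0.081], 'eef_rot': [0.001, 0.121, 0.993, 0.0], 'force': [0.236, 0.029, -2.792], 'width': 0.718}
```

>>> step_arm --claw '[255,255,255,255,255]' --translation '[[2,1,0],[2,1,12],[2,1,24],[2,1,36],[2,1,45]]' --dr '[[0,0,0],[0,0,0],[0,0,0],[0,0,0],[0,0,0]]'

```text
clock: 46.65
tcp_pos: [0.4792, 0.1044, 0.0339]
eef_rot: [-0.001, 0.121, 0.993, 0.0]
force: [0.7, 1.6, -1.1]
width: 0.718
gripper_force: 46.5
```

>>> step_arm --claw '[255,255,255,255,255]' --translation '[[0,0,3],[0,0,4],[0,0,4],[0,0,4],[0,0,4]]' --dr '[[0,0,0],[0,0,0],[0,0,0],[0,0,0],[0,0,0]]'

```text
clock: 47.15
tcp_pos: [0.4792, 0.1045, 0.0327]
eef_rot: [-0.001, 0.121, 0.993, -0.0]
force: [-8.3, -0.2, 17.6]
width: 0.721
gripper_force: 48.9
```

>>> step_arm --claw '[200,100,0,0,0]' --translation '[[0,0,0],[0,0,0],[0,0,0],[0,0,0],[0,0,-20]]' --dr '[[0,0,0],[0,0,0],[0,0,0],[0,0,0],[0,0,0]]'

```text
clock: 47.65
tcp_pos: [0.4768, 0.1037, 0.0485]
eef_rot: [-0.003, 0.121, 0.993, -0.001]
force: [0.6, -0.2, -0.4]
width: 0.999
gripper_force: 0.0
```

>>> step_arm --claw '[0,0,0,0]' --translation '[[0,0,-30],[0,0,-70],[0,0,-70],[0,0,-70]]' --dr '[[0,0,0],[0,0,0],[0,0,0],[0,0,0]]'

```text
clock: 48.05
tcp_pos: [0.4806, 0.1044, 0.1221]
eef_rot: [0.001, 0.121, 0.993, 0.0]
force: [-0.2, 0.1, 0.0]
width: 0.998
gripper_force: 0.0
```

```bash
python3 - <<'E'
from h import *
im,d,p=snap('wrist'); w=world(d,p)
print('block',wrect(w,.08,.093,(.477,.104),.06),'holder',wrect(w,.058,.093,(.477,.104),.08))
plan([(478,104.5,65,None,0)])
E
```

```text
block {'c': [475.5, 104.9], 'long': 64.4, 'short': 44.2, 'ang': 166.0, 'z': 86.3, 'n': 12425} holder {'c': [476.2, 103.5], 'long': 97.1, 'short': 62.5, 'ang': 165.9, 'z': 85.4, 'n': 22085}
now [479.3 104.2 120.7] closing 76.1 tilt 0.04
claw [0, 0] T [[1,0,28],[1,0,56]] D [[0,0,-0.0],[0,0,-0.0]]
last joints q6~ -1.11
```

>>> step_arm --claw '[0,0,0,0,0]' --translation '[[1,0,25],[2,0,45],[2,0,56],[2,0,56],[2,0,56]]' --dr '[[0,0,0],[0,0,0],[0,0,0],[0,0,0],[0,0,0]]'

```text
clock: 48.6
tcp_pos: [0.4773, 0.1047, 0.0646]
eef_rot: [-0.001, 0.121, 0.993, -0.0]
force: [-0.1, 0.0, 0.9]
width: 0.999
gripper_force: 0.0
```

>>> step_arm --claw '[255,255,255,255,255]' --translation '[[0,0,0],[0,0,0],[0,0,0],[0,0,0],[0,0,0]]' --dr '[[0,0,0],[0,0,0],[0,0,0],[0,0,0],[0,0,0]]'

```text
clock: 49.1
tcp_pos: [0.4788, 0.105, 0.0664]
eef_rot: [0.001, 0.121, 0.993, 0.0]
force: [-0.1, 1.4, 5.4]
width: 0.509
gripper_force: 41.6
```

>>> step_arm --claw '[255,255,255,255,255]' --translation '[[0,0,-5],[0,0,-12],[0,0,-22],[0,0,-50],[0,0,-80]]' --dr '[[0,0,0],[0,0,0],[0,0,0],[0,0,0],[0,0,0]]'

```text
clock: 49.6
tcp_pos: [0.4764, 0.1046, 0.1455]
eef_rot: [-0.001, 0.121, 0.993, -0.0]
force: [0.3, 0.5, -0.2]
width: 0.503
gripper_force: 40.9
```

>>> step_arm --claw '[255,255,255,255,255]' --translation '[[2,18,0],[5,36,0],[7,54,0],[9,72,0],[11,89,0]]' --dr '[[0,0,0.13],[0,0,0.26],[0,0,0.39],[0,0,0.52],[0,0,0.65]]'

```text
clock: 50.1
tcp_pos: [0.4883, 0.1946, 0.1459]
eef_rot: [0.0, 0.434, 0.901, 0.0]
force: [1.9, 0.6, -1.1]
width: 0.507
gripper_force: 41.0
```

>>> step_arm --claw '[255,255,255,255,255]' --translation '[[13,13,0],[25,26,0],[38,39,0],[50,51,0],[63,64,0]]' --dr '[[0,0,0.13],[0,0,0.26],[0,0,0.39],[0,0,0.52],[0,0,0.645]]'

```text
clock: 50.6
tcp_pos: [0.4986, 0.2836, 0.1457]
eef_rot: [-0.0, 0.697, 0.717, -0.0]
force: [0.3, 0.3, -0.2]
width: 0.504
gripper_force: 41.0
```

>>> step_arm --claw '[255,255,255,255,255]' --translation '[[0,0,25],[0,0,50],[0,0,75],[0,0,75],[0,0,75]]' --dr '[[0,0,0],[0,0,0],[0,0,0],[0,0,0],[0,0,0]]'

```text
clock: 51.1
tcp_pos: [0.4984, 0.2828, 0.0704]
eef_rot: [-0.0, 0.695, 0.719, -0.001]
force: [0.7, 0.4, -0.1]
width: 0.51
gripper_force: 41.1
```

```bash
python3 - <<'E'
from h import *
im,d,p=snap('wrist','w10.png'); w=world(d,p)
m=(im[...,0]>100)&(im[...,2]<70)
print('held',wrect(w,.085,.099,(.5,.285),.06))
try: print('b1',wrect(w,.028,.042,(.553,.352),.06),'b2',wrect(w,.028,.042,(.444,.35),.055))
except Exception as e: print(e)
plan([(499,283.5,16,1.9,255)])
E
```

```text
held {'c': [497.6, 284.1], 'long': 70.4, 'short': 65.0, 'ang': 1.2, 'z': 90.3, 'n': 24320}
b1 {'c': [551.1, 350.9], 'long': 64.4, 'short': 44.4, 'ang': 91.1, 'z': 35.3, 'n': 17066} b2 {'c': [443.1, 348.0], 'long': 63.8, 'short': 44.4, 'ang': 91.7, 'z': 35.3, 'n': 17044}
now [499.4 283.3  71.5] closing 1.9 tilt 0.07
claw [255, 255] T [[0,0,28],[0,0,55]] D [[0,0,-0.0],[0,0,-0.0]]
last joints q6~ 0.48
```

View pics/w10.png

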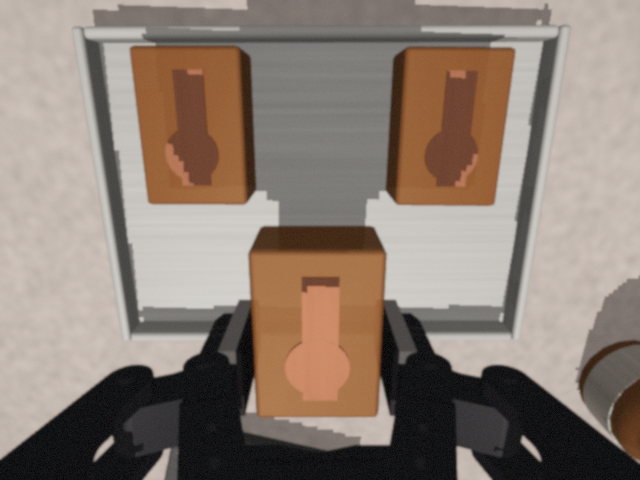

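The two placed blocks lie flat at (193,125) and (450,125). The third is held over the free middle slot at (318,320), with no overlap in x.

>>> step_arm --claw '[255,255,255,255,255]' --translation '[[3,0,15],[3,0,32],[3,0,48],[3,0,55],[3,0,55]]' --dr '[[0,0,0],[0,0,0],[0,0,0],[0,0,0],[0,0,0]]'

```text
clock: 51.65
tcp_pos: [0.4988, 0.2862, 0.0154]
eef_rot: [-0.0, 0.695, 0.719, -0.0]
force: [0.5, 0.5, -1.0]
width: 0.509
gripper_force: 41.5
```

>>> step_arm --claw '[255,110,95,95,95]' --translation '[[0,0,0],[0,0,0],[0,0,0],[0,0,0],[0,0,-10]]' --dr '[[0,0,0],[0,0,0],[0,0,0],[0,0,0],[0,0,0]]'

```text
clock: 52.15
tcp_pos: [0.4974, 0.2854, 0.0243]
eef_rot: [-0.0, 0.695, 0.719, -0.001]
force: [-0.2, 0.1, -0.2]
width: 0.625
gripper_force: 0.0
```

>>> step_arm --claw '[95,0,0]' --translation '[[0,0,-35],[0,0,-70],[0,0,-105]]' --dr '[[0,0,0],[0,0,0],[0,0,0]]'

```text
clock: 52.45
tcp_pos: [0.4985, 0.286, 0.1321]
eef_rot: [0.0, 0.695, 0.719, 0.0]
force: [0.7, 0.1, 0.3]
width: 0.937
gripper_force: 0.0
```

```bash
python3 - <<'E'
from h import *
im,d,p=snap('wrist'); w=world(d,p)
print('b3',wrect(w,.028,.042,(.499,.286),.06))
plan([(479,104.5,131,76.1,0),(479,104.5,131,76.1,0,2)])
E
```

```text
b3 {'c': [498.0, 287.5], 'long': 64.2, 'short': 44.1, 'ang': 92.0, 'z': 35.3, 'n': 7457}
now [502.5 288.1 139.4] closing 1.9 tilt 0.63
claw [0, 0, 0, 0, 0] T [[-18,-3,1],[-37,-6,2],[-55,-9,3],[-73,-12,3],[-91,-15,4]] D [[0,0,-0.13],[0,0,-0.26],[0,0,-0.39],[0,0,-0.52],[0,0,-0.65]]
claw [0, 0, 0, 0, 0] T [[-13,-13,1],[-26,-27,2],[-39,-40,3],[-51,-54,4],[-64,-67,4]] D [[0,0,-0.13],[0,0,-0.26],[0,0,-0.39],[0,0,-0.52],[0,0,-0.65]]
claw [0, 0] T [[0,0,0],[0,0,0]] D [[0,0,0.0],[0,0,0.0]]
last joints q6~ -1.11
```

>>> step_arm --claw '[0,0,0,0,0]' --translation '[[-18,-3,0],[-36,-5,0],[-54,-8,0],[-73,-10,0],[-91,-13,0]]' --dr '[[0,0,-0.13],[0,0,-0.26],[0,0,-0.39],[0,0,-0.52],[0,0,-0.65]]'

```text
clock: 53.0
tcp_pos: [0.4888, 0.194, 0.131]
eef_rot: [0.0, 0.427, 0.904, 0.0]
force: [-0.0, 0.1, -0.3]
width: 0.994
gripper_force: 0.0
```

>>> step_arm --claw '[0,0,0,0,0]' --translation '[[-13,-13,0],[-26,-26,0],[-38,-39,0],[-51,-52,0],[-64,-65,0]]' --dr '[[0,0,-0.13],[0,0,-0.26],[0,0,-0.39],[0,0,-0.52],[0,0,-0.645]]'

```text
clock: 53.5
tcp_pos: [0.4787, 0.1033, 0.131]
eef_rot: [0.001, 0.118, 0.993, 0.0]
force: [0.7, -0.2, 0.6]
width: 0.999
gripper_force: 0.0
```

>>> step_arm --claw '[0,0,0]' --translation '[[0,0,0],[0,0,0],[0,0,0]]' --dr '[[0,0,0],[0,0,0],[0,0,0]]'

```text
clock: 53.8
tcp_pos: [0.4789, 0.1046, 0.1307]
eef_rot: [0.0, 0.122, 0.993, 0.0]
force: [-0.3, 0.3, -0.0]
width: 1.004
gripper_force: 0.0
```

```bash
python3 - <<'E'
from h import *
im,d,p=snap('wrist'); w=world(d,p); print('holder',wrect(w,.057,.075,(.477,.104),.08))
plan([(478,104,31,76.1,0)])
E
```

```text
holder {'c': [475.2, 103.6], 'long': 96.6, 'short': 62.3, 'ang': 166.1, 'z': 65.1, 'n': 10725}
now [478.9 104.6 130.6] closing 76.0 tilt 0.04
claw [0, 0, 0] T [[0,0,33],[0,-1,66],[1,-1,100]] D [[0,0,-0.0],[0,0,-0.0],[0,0,-0.0]]
last joints q6~ -1.11
```

>>> step_arm --claw '[0,0,0,0,0]' --translation '[[1,-1,33],[1,-1,66],[1,-1,90],[1,-1,99],[1,-1,99]]' --dr '[[0,0,0],[0,0,0],[0,0,0],[0,0,0],[0,0,0]]'

```text
clock: 54.35
tcp_pos: [0.4762, 0.1036, 0.03]
eef_rot: [-0.002, 0.121, 0.993, -0.0]
force: [-0.1, 0.4, 0.5]
width: 1.002
gripper_force: 0.0
```

>>> step_arm --claw '[255,255,255,255,255]' --translation '[[0,0,0],[0,0,0],[0,0,0],[0,0,0],[0,0,0]]' --dr '[[0,0,0],[0,0,0],[0,0,0],[0,0,0],[0,0,0]]'

```text
clock: 54.85
tcp_pos: [0.4792, 0.1037, 0.0331]
eef_rot: [0.002, 0.121, 0.993, 0.001]
force: [0.4, 1.4, 6.6]
width: 0.715
gripper_force: 45.6
```

>>> step_arm --claw '[255,255,255,255,255]' --translation '[[0,0,-15],[0,0,-35],[0,0,-60],[0,0,-90],[0,0,-90]]' --dr '[[0,0,0],[0,0,0],[0,0,0],[0,0,0],[0,0,0]]'

```text
clock: 55.35
tcp_pos: [0.4808, 0.1037, 0.1257]
eef_rot: [0.004, 0.121, 0.993, 0.001]
force: [0.3, 0.0, 0.5]
width: 0.72
gripper_force: 44.9
```

>>> step_arm --claw '[255,255,255,255,255]' --translation '[[-12,-36,0],[-24,-72,0],[-35,-109,0],[-47,-145,0],[-59,-181,0]]' --dr '[[0,0,-0.034],[0,0,-0.067],[0,0,-0.1],[0,0,-0.134],[0,0,-0.168]]'

```text
clock: 55.85
tcp_pos: [0.4901, -0.0879, 0.1201]
eef_rot: [-0.001, 0.037, 0.999, 0.0]
force: [1.3, 0.2, -1.3]
width: 0.719
gripper_force: 44.8
```

>>> step_arm --claw '[255,255,255,255,255]' --translation '[[-6,-38,0],[-11,-75,0],[-17,-113,0],[-22,-151,0],[-28,-188,0]]' --dr '[[0,0,-0.034],[0,0,-0.067],[0,0,-0.1],[0,0,-0.134],[0,0,-0.168]]'

```text
clock: 56.35
tcp_pos: [0.5039, -0.2774, 0.1198]
eef_rot: [-0.001, -0.047, 0.999, 0.001]
force: [-0.3, 0.3, -1.4]
width: 0.718
gripper_force: 44.8
```

>>> step_arm --claw '[255,255,255,255,255]' --translation '[[1,-38,0],[2,-77,0],[3,-115,0],[3,-115,0],[3,-115,20]]' --dr '[[0,0,-0.03],[0,0,-0.07],[0,0,-0.1],[0,0,-0.1],[0,0,-0.1]]'

```text
clock: 56.85
tcp_pos: [0.514, -0.3934, 0.1029]
eef_rot: [0.002, -0.095, 0.995, -0.002]
force: [0.8, -0.5, -1.2]
width: 0.716
gripper_force: 45.0
```

>>> step_arm --claw '[255,255,255,255]' --translation '[[0,0,30],[0,0,60],[0,0,60],[0,0,60]]' --dr '[[0,0,0],[0,0,0],[0,0,0],[0,0,0]]'

```text
clock: 57.25
tcp_pos: [0.5117, -0.3896, 0.0399]
eef_rot: [-0.001, -0.097, 0.995, 0.001]
force: [0.2, -0.3, -1.2]
width: 0.718
gripper_force: 44.8
```

```bash
python3 - <<'E'
from h import *
snap('wrist');plan([(513,-391,12,101.2,255)])
E
```

```text
now [ 513.  -390.8   41.7] closing 101.1 tilt 0.0
claw [255] T [[0,0,30]] D [[0,0,-0.0]]
last joints q6~ -2.42
```

Now I'll lower, release, and retreat high and clear of the bench items.

>>> step_arm --claw '[255,255,255,255,255]' --translation '[[0,0,12],[0,0,22],[0,0,28],[0,0,29],[0,0,29]]' --dr '[[0,0,0],[0,0,0],[0,0,0],[0,0,0],[0,0,0]]'

```text
clock: 57.8
tcp_pos: [0.5126, -0.3908, 0.013]
eef_rot: [-0.0, -0.096, 0.995, 0.0]
force: [-2.0, 2.0, 4.6]
width: 0.719
gripper_force: 45.9
```

>>> step_arm --claw '[255,200,100,0,0]' --translation '[[0,0,0],[0,0,0],[0,0,0],[0,0,0],[0,0,0]]' --dr '[[0,0,0],[0,0,0],[0,0,0],[0,0,0],[0,0,0]]'

```text
clock: 58.3
tcp_pos: [0.513, -0.3912, 0.0123]
eef_rot: [0.0, -0.096, 0.995, -0.0]
force: [0.0, 0.3, -0.1]
width: 0.998
gripper_force: 0.0
```

>>> step_arm --claw '[0,0,0,0,0]' --translation '[[0,0,0],[0,0,-40],[0,0,-80],[0,0,-120],[0,0,-160]]' --dr '[[0,0,0],[0,0,0],[0,0,0],[0,0,0],[0,0,0]]'

```text
clock: 58.8
tcp_pos: [0.5127, -0.3909, 0.1735]
eef_rot: [-0.0, -0.096, 0.995, 0.0]
force: [0.7, -0.9, -0.3]
width: 1.001
gripper_force: 0.0
```

>>> step_arm --claw '[0,0,0,0,0]' --translation '[[45,-5,-20],[85,-10,-40],[110,-20,-40],[110,-20,-40],[110,-20,-40]]' --dr '[[0,0,0],[0,0,0],[0,0,0],[0,0,0],[0,0,0]]'

```text
clock: 59.3
tcp_pos: [0.4186, -0.4219, 0.2107]
eef_rot: [-0.008, -0.085, 0.996, -0.006]
force: [-0.1, 0.3, -0.4]
width: 0.997
gripper_force: 0.0
```

```bash
python3 - <<'E'
from h import *
st()
im,d,p=snap('top','topF.png'); w=world(d,p)
for n,z,c,h in [('A',(.037,.055),(.49,-.107),.075),('B',(.037,.055),(.507,-.248),.07),('C',(.037,.055),(.512,-.39),.07),('b1',(.028,.043),(.553,.352),.06),('b2',(.028,.043),(.444,.35),.055),('b3',(.028,.043),(.499,.287),.05),('beaker',(.078,.09),(.712,.06),.05),('brush',(.008,.03),(.68,-.08),.11),('jar',(.06,.08),(.681,.213),.05)]:
    try: print(n,wrect(w,*z,c,h))
    except Exception as e: print(n,e)
E
```

```text
{'clock': 59.3, 'q': [-0.819, 0.128, 1.804, -0.022, 1.211, -2.552], 'tcp_pos': [0.419, -0.422, 0.211], 'eef_rot': [-0.008, -0.085, 0.996, -0.006], 'force': [-0.137, 0.304, -0.409], 'width': 0.997}
A {'c': [489.5, -106.5], 'long': 97.3, 'short': 62.0, 'ang': 174.7, 'z': 44.0, 'n': 841}
B {'c': [505.0, -247.3], 'long': 97.3, 'short': 63.2, 'ang': 2.7, 'z': 44.0, 'n': 888}
C {'c': [509.9, -390.2], 'long': 96.6, 'short': 64.5, 'ang': 10.7, 'z': 43.8, 'n': 921}
b1 {'c': [552.9, 352.7], 'long': 65.2, 'short': 45.1, 'ang': 91.6, 'z': 34.6, 'n': 780}
b2 {'c': [444.2, 349.4], 'long': 64.8, 'short': 44.5, 'ang': 91.2, 'z': 34.3, 'n': 820}
b3 {'c': [499.2, 288.9], 'long': 65.1, 'short': 44.7, 'ang': 91.1, 'z': 34.5, 'n': 791}
beaker {'c': [712.6, 60.9], 'long': 51.4, 'short': 50.3, 'ang': 47.0, 'z': 83.2, 'n': 589}
brush {'c': [677.1, -76.9], 'long': 189.1, 'short': 32.0, 'ang': 89.9, 'z': 14.5, 'n': 1132}
jar {'c': [681.3, 213.7], 'long': 47.4, 'short': 46.7, 'ang': 80.3, 'z': 69.1, 'n': 514}
```

View pics/topF.png

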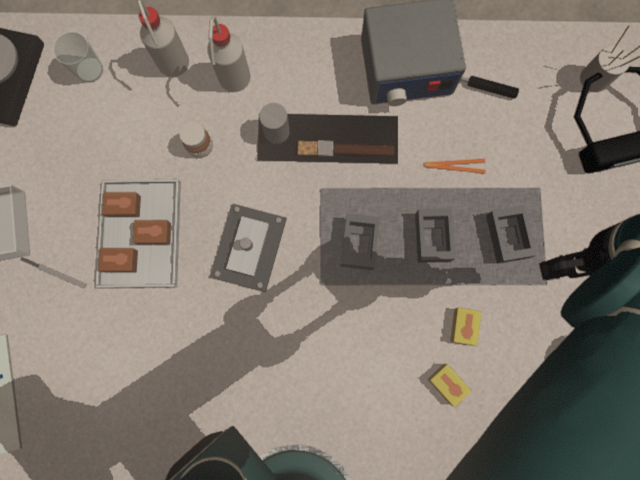

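Everything is in its place: three blocks at (121,204), (152,232) and (117,260) in the tray, holders empty on the felt, beaker and brush on the rubber mat. Joint 6 is at the edge of its range, so I'll ease it back before handing in.

>>> step_arm --claw '[0,0,0,0,0]' --translation '[[0,0,0],[0,0,0],[0,0,0],[0,0,0],[0,0,0]]' --dr '[[0,0,0.1],[0,0,0.2],[0,0,0.3],[0,0,0.3],[0,0,0.3]]'

```text
clock: 59.85
tcp_pos: [0.4192, -0.4216, 0.2107]
eef_rot: [-0.008, 0.063, 0.998, -0.007]
force: [-1.1, 0.6, 0.3]
width: 0.997
gripper_force: 0.0
```

```bash
python3 - <<'E'
from h import *
st(); print(r.hand_in())
E
```

```text
{'clock': 59.85, 'q': [-0.818, 0.128, 1.803, -0.023, 1.211, -2.254], 'tcp_pos': [0.419, -0.422, 0.211], 'eef_rot': [-0.008, 0.063, 0.998, -0.007], 'force': [-1.054, 0.559, 0.263], 'width': 0.997}
the job is handed in; nothing more can be done
None
```

I handed the job in at about 60 s with all three blocks flat in the tray, the empty holders upright on the felt mat, and the beaker and brush on the rubber mat; no verdict came back, and joint 6 read -2.552 rad (limit -2.55) on the final retreat before I eased it back.

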